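# Clear the cribbage box top and draw the long tile rack out through its slot

### The arm

A 7-joint arm with a two-finger parallel gripper is mounted at the origin on the work surface. World frame = base frame: x ahead of the robot, y to its left, z up, the work surface at z = 0. Lengths are in m, angles in rad, forces in N, time in s.
With the tool pointing down it reaches from about 0.4 to 0.85 m from the base axis. Payload 10.4 kg.
Tool frame: the origin (TCP) lies at the very end of the fingers, on their centre line; the grasp point (between the pads) lies 19 mm behind it (manip.grip_depth is the distance from the TCP to the grasp point, in m); z points along the fingers, y is the direction in which the jaws open and shut (so a half turn about z gives the same grasp; the last joint's range is limited). The gripper opens to 85 mm and grips with 20 to 120 N. Pads are 22 mm wide; open, the fingers measure 114 mm over their backs; the gripper's body (76 mm by 85 mm) begins 54 mm behind the grasp point. The pads swing forward as they close: fully open they stand 13 mm farther back than shut.
Start: joints at [-1.197, 0.332, -0.065, 1.46, 0.022, 1.35, -0.088], TCP at [0.242, 0.576, 0.231] pointing down, gripper open.
Joint ranges: [-2.6, 2.6], [-0.5, 2.12], [-1.47, 1.34], [0.16, 2.42], [-1.27, 4.41], [0.06, 2.06], [-2.6, 2.6]. Speed limits (rad/s): [2.22, 2.22, 2.79, 2.79, 3.14, 3.14, 3.14].

### API

Orientations are given as a unit quaternion [x, y, z, w].
In Python, from workcell import manip gives the robot as it stands.
- The arm moves only by the tool step_arm, never from a script. Its argument "motion" is a list of rows, each a list of 6 numbers: the shift along the tool's x, y, z in mm, then the turn, a rotation vector about the tool's x, y, z in degrees. A call has 1 to 20 rows; each row shifts and turns the pose as measured when the row begins, along the tool's axes as they then stand; what a row does not reach is not made up. A row lasts 1/8 s, in which the tool goes at most 62.5 mm and 10.7 degrees, less where a joint would pass 70% of its speed; a pose out of reach is approached as far as the arm can. A call with a gripper value outside its range is refused whole. "jaw" is the finger opening in mm, from 0 to 85.4, set as the call begins (left out, the last holds). The fingers move at their own pace and stop on an object; "force" is the grip in N (left out, the last holds). Time passes only in rows, so rows that do not move let the fingers close. It gives the time, the measured TCP pose, the force and the opening at its end, in the units of the state.
- manip.get_obs(): the state, without advancing time (a new reading comes with each control period).
- manip.camera(name): name is "side" or "top"; returns the picture (420x560x3 uint8, blue, green, red); there is no depth.
- manip.camera_info(name): a dict with "camera_matrix" (3x3 intrinsics, pixels), "k1" (the pictures are not rectified: a ray, as slopes to the right and down, at radius r is drawn at 1 + k1 r^2 times it, then the intrinsics apply), "R" (3x3) and "t" (3): a world point X has camera coordinates R X + t. Camera axes: x right, y down, z forward; pixel columns grow to the right and rows downward; lengths in m; the calibration is good to about 2 mm. A picture is of the moment at which its call begins. camera_info takes no time and is no camera call.
- manip.hand_in(): hands the job in, once; it reports no verdict.
The state is a dict: "clock": time; "joint_pos": joint angles; "joint_velocities": joint speeds; "tau": joint torques, N m; "position": TCP position; "ee_rot": TCP orientation; "ft_force": force on the tool from outside, world axes, zero at the start; "torque": the same for the moment, N m; "grip_width": opening from 0.0 (shut) to 1.0 (fully open).
Only numpy, scipy, OpenCV 4.12 (cv2) and the standard library are available. Lean on these libraries where they do the work, as an engineer would, in place of code of your own. Each camera call takes 0.05 s, during which the arm holds its last target.

### The job

Hold the wooden scraper block and wipe the three loose tiles off the closed end of the cribbage box's top onto the shelf, touching them only with the block and letting none drop into the box, then stand or lay the block back down on the shelf. Next take the long tile rack by its upright tab and, because it is longer than the slot, slide it back, tilt its far end up and ease it out diagonally without forcing it; finish while still holding the rack still in the gripper, every part of it at least 5 cm above the box's top and touching nothing else. Leave the bell, the peg stand and the die where they are.

Things in the scene. Friction and masses are not known exactly. Their poses are not given: they have to be found in the camera images.
- cribbox: Fixed wooden cribbage box, 260 mm long (its x axis, pointing roughly away from the robot), 110 mm wide (y), 61 mm high; origin at the centre of its underside. The closed end of its top, nearest the robot, covers x = -130 to -48 mm over the full width (tiles lie here; it does not open); a short lip covers x = 100 to 130 mm; between them is the slot.
- slot (a point): Centre of the slot at the level of the box's top (box x = 26 mm, z = 61 mm); box axes. The slot is 148 mm long (box x = -48 to 100 mm) and 40 mm wide, through a top board 6 mm thick (z = 55 to 61 mm).
- cavity (a point): Centre of the floor of the one cavity under the whole top (box x = 0, z = 5 mm); box axes. The cavity is 248 mm long (x = -124 to 124 mm), 98 mm wide and 50 mm high (z = 5 to 55 mm).
- rack_grip (a point): Grasp point in the tab of the loose grey plastic tile rack (80 to 140 g): 80 mm above the bar's underside, 11 mm below the tab's top, 24 mm above the box's top. x along the rack, y across, z up. The tab is upright in the middle of the bar, 34 mm long (x) and 16 mm wide (y), and sticks up out of the slot. Pinch it across its 16 mm width.
- rack: The rack's bar, 200 mm long (x, about along the box's x), 26 wide, 12 thick, flat on the cavity floor; origin at the centre of its underside. At first its far end is 10 to 16 mm under the short lip, its near end 36 to 42 mm under the closed end. Slid back to near end at box x = -108 mm and tilted 20 to 27 degrees, far end up, near end low, it comes out along its own length.
- rack_near (a point): Middle of the lower edge of the rack bar's near end (100 mm towards the robot from the tab's centre); same axes as rack_grip.
- rack_far (a point): Middle of the lower edge of the rack bar's far end (100 mm beyond the tab's centre); same axes as rack_grip.
- block_center (a point): Centre, half-way up, of the loose wooden scraper block with a rubber sole (90 to 150 g), standing on the shelf left or right of the box: 76 mm long (x), 24 mm thick (y; sole 26 mm), 56 mm high; this point is 28 mm above its sole. Pinch it across the 24 mm near its top; a 76 mm long face does the wiping.
- block: The same scraper block; origin at the centre of its sole.
- coaster: Fixed flat white silicone coaster, 90 mm across, 4 mm thick, on the side of the box opposite the block; origin at the centre of its underside. Tiles may fall on it.
- bell: Bystander: steel dome bell on a black foot, 76 mm across, 54 mm high, with a small lever out to its x side (reaching 70 mm); origin at the centre of its underside.
- pegs: Bystander: dark wooden stand 70 x 34 x 18 mm with four upright metal pegs, 53 mm high in all; origin at the centre of its underside.
- die: Bystander: glass die, 20 mm cube, beyond the far end of the box; origin at the centre of its underside.
- tile0: Left (box +y side) one of three loose white game tiles, 20 x 20 x 6 mm, flat on the closed end of the box's top (centres x = -103 to -77 mm of the box, within 40 mm of its centre line); origin at the centre of its underside.
- tile1: Middle one of three loose white game tiles, 20 x 20 x 6 mm, flat on the closed end of the box's top (centres x = -103 to -77 mm of the box, within 40 mm of its centre line); origin at the centre of its underside.
- tile2: Right (box -y side) one of three loose white game tiles, 20 x 20 x 6 mm, flat on the closed end of the box's top (centres x = -103 to -77 mm of the box, within 40 mm of its centre line); origin at the centre of its underside.
Mind the look-alikes: they are no part of the job. What is shaped like the block but purple or yellow is not meant.

How it is judged:
By the outcome, as a careful person would: the job done as asked, in the order asked, and still so for the second after the job is handed in, while the arm keeps its last pose, push and grip.
It also fails if it takes over 61 s, if anything falls off the work surface, if the arm or the gripper's body presses on something with over 40 N, if the wrist force passes 120 N, or if a joint passes its speed limit or range.

## Working session

There is one attempt and no reset: what is moved stays moved. The work goes in short steps, Python scripts to look and compute and a tool call to move; the robot and the scene stay as the last step left them, time stands still between calls to the robot, and variables do not carry over. Pictures are saved under pics/ and viewed, and the job is handed in when it is done.

Besides the shell and the picture viewer there is one more tool, called after "Call:" as a command line: name --pt "numbers of a row" for each row, then --argument value for the rest. step_arm: Moves the arm, as the interface text tells. Its arguments: {"type":"object","properties":{"motion":{"type":"array"},"jaw":{"type":"number"},"force":{"type":"number"}},"required":["motion"]}

```bash
ls; mkdir -p pics; cat > look.py <<'E'
import cv2,sys
from workcell import manip
def snap(tag,names=("side","top")):
    for n in names:
        cv2.imwrite(f"pics/{n}_{tag}.png",manip.camera(n))
E
python3 - <<'E'
from look import *
snap("0")
o=manip.get_obs()
print({k:o[k] for k in("clock","position","ee_rot","grip_width","ft_force")})
for n in("side","top"):print(n,manip.camera_info(n))
print(manip.grip_depth)
E
```

```text
pics
{'clock': 0.1, 'position': array([0.24144353, 0.57610124, 0.23057526]), 'ee_rot': array([ 1.97100779e-01,  9.80383010e-01, -6.55736707e-04, -8.73651761e-05]), 'grip_width': 1.0029884183341509, 'ft_force': array([ 0.57869717, -0.07429384, -0.00618816])}
side {'camera_matrix': array([[387.14471696,   0.        , 276.18662258],
       [  0.        , 387.14471696, 208.04776602],
       [  0.        ,   0.        ,   1.        ]]), 'k1': 0.006696669466780191, 'R': array([[ 0.8307816 , -0.55658806,  0.00341426],
       [-0.33489633, -0.504758  , -0.79565307],
       [ 0.44457438,  0.65987051, -0.60574296]]), 't': array([-0.49482707,  0.27647609,  0.58675343])}
top {'camera_matrix': array([[390.97097708,   0.        , 279.52039185],
       [  0.        , 390.97097708, 214.30656888],
       [  0.        ,   0.        ,   1.        ]]), 'k1': -0.04357869453770248, 'R': array([[-0.02252435, -0.99973492,  0.00476945],
       [-0.99642871,  0.02206102, -0.08150548],
       [ 0.08137866, -0.00658827, -0.99666148]]), 't': array([0.03843944, 0.64707795, 0.80798838])}
0.0187
```

View pics/side_0.png

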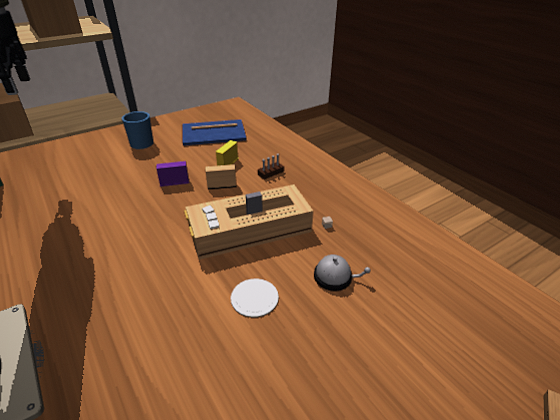

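View pics/top_0.png

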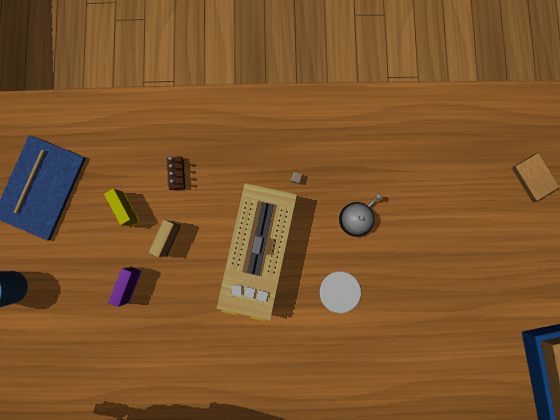

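```bash
cat >> look.py <<'E'
import numpy as np
def ray(n,uv):
    c=manip.camera_info(n);K=c["camera_matrix"]
    d=(np.array(uv,float)-[K[0,2],K[1,2]])/[K[0,0],K[1,1]]
    s=d.copy()
    for _ in range(20): s=d/(1+c["k1"]*(s@s))
    R=np.array(c["R"]);o=-R.T@c["t"];v=R.T@np.array([s[0],s[1],1]);return o,v/np.linalg.norm(v)
def onz(n,uv,z):
    o,v=ray(n,uv);return o+v*(z-o[2])/v[2]
def tri(a,b):
    o1,v1=ray("side",a);o2,v2=ray("top",b)
    A=np.stack([v1,-v2],1);s=np.linalg.lstsq(A,o2-o1,rcond=None)[0]
    p,q=o1+s[0]*v1,o2+s[1]*v2;return (p+q)/2,np.linalg.norm(p-q)
def proj(n,X):
    c=manip.camera_info(n);K=c["camera_matrix"];x=np.array(c["R"])@X+c["t"];s=x[:2]/x[2];s=s*(1+c["k1"]*(s@s));return s*[K[0,0],K[1,1]]+[K[0,2],K[1,2]]
def crop(src,x0,y0,x1,y1,k,out):
    im=cv2.imread(src)[y0:y1,x0:x1];cv2.imwrite(out,cv2.resize(im,None,fx=k,fy=k,interpolation=cv2.INTER_CUBIC))
E
python3 - <<'E'
from look import *
crop("pics/top_0.png",140,170,320,330,4,"pics/tc0.png")
crop("pics/side_0.png",150,130,350,280,4,"pics/sc0.png")
E
```

```text
(no output)
```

View pics/tc0.png

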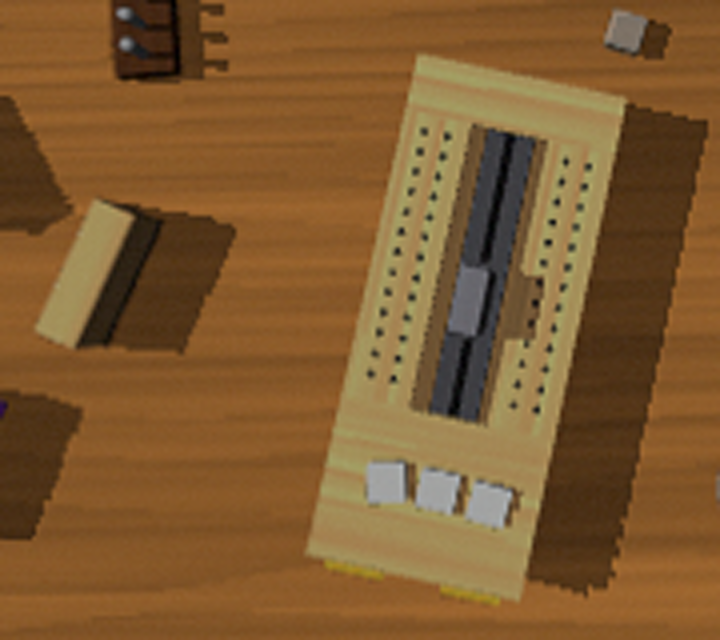

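View pics/sc0.png

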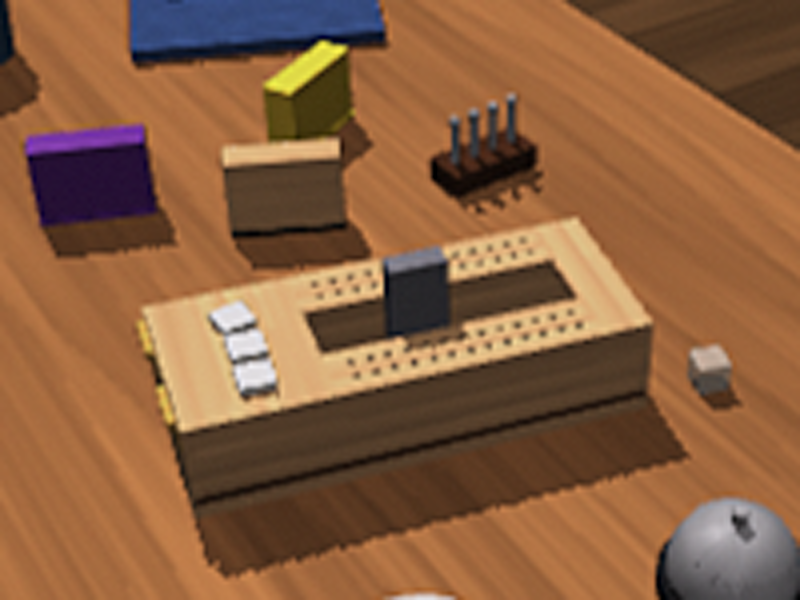

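```bash
cat > m1.py <<'E'
from look import *
T=lambda x,y:((x+.5)/4-.5+140,(y+.5)/4-.5+170)
S=lambda x,y:((x+.5)/4-.5+150,(y+.5)/4-.5+130)
pts={"farL":((577,219),(416,55)),"farR":((651,323),(627,100)),"nearR":((182,432),(521,600)),"nearL":((143,308),(307,553)),
"blk_far":((340,153),(135,212)),"blk_near":((224,162),(75,347)),"blk_farL":((340,140),(97,200)),"blk_nearL":((224,148),(35,330)),
"slotfarL":((555,262),(472,125)),"slotfarR":((578,298),(545,138)),"slotnearR":((322,352),(488,423)),"slotnearL":((304,312),(413,408)),
"t0":((233,318),(387,483)),"t1":((247,346),(438,491)),"t2":((255,377),(491,505))}
R={}
for k,(s,t) in pts.items():
    p,e=tri(S(*s),T(*t)); R[k]=p
    print(k,(p*1000).round(1),"err %.1f"%(e*1000), "top@z", (onz("top",T(*t),{'b':.056,'t':.067}.get(k[0],.061))*1000).round(1),(onz("side",S(*s),{'b':.056,'t':.067}.get(k[0],.061))*1000).round(1))
for q in((450,336),(493,265),(463,338),(484,268)): print("tab top",(onz("top",T(*q),.085)*1000).round(1))
print("yaw",np.degrees([np.arctan2(*(R[a]-R[b])[[1,0]]) for a,b in(("farL","nearL"),("farR","nearR"),("slotfarL","slotnearL"),("blk_far","blk_near"),("blk_farL","blk_nearL"))]))
E
python3 m1.py
```

```text
farL [711.1  96.7  58.4] err 0.5 top@z [710.5  96.7  61. ] [708.9  93.5  61. ]
farR [684.2 -10.9  60.1] err 1.5 top@z [684.7 -11.3  61. ] [682.8 -11.5  61. ]
nearR [433.   48.5  60.1] err 0.5 top@z [433.4  48.3  61. ] [432.4  47.7  61. ]
nearL [458.4 155.9  59.6] err 0.9 top@z [459.  155.4  61. ] [457.4 154.3  61. ]
blk_far [631.8 243.5  56.7] err 2.8 top@z [633. 243.  56.] [631.1 245.3  56. ]
blk_near [564.  273.9  57.3] err 1.3 top@z [564.5 274.   56. ] [564.3 276.4  56. ]
blk_farL [640.2 263.   53.8] err 1.0 top@z [639.6 262.7  56. ] [639.  259.5  56. ]
blk_nearL [573.4 295.5  53.7] err 0.4 top@z [573.6 294.6  56. ] [571.7 292.   56. ]
slotfarL [674.4  68.3  57.8] err 1.2 top@z [673.6  68.5  61. ] [672.3  64.5  61. ]
slotfarR [665.8  31.6  58.3] err 1.3 top@z [666.   31.2  61. ] [663.  29.  61.]
slotnearR [521.2  63.6  62.2] err 1.8 top@z [521.9  63.2  61. ] [521.1  65.4  61. ]
slotnearL [529.9 101.1  61.4] err 1.1 top@z [530.3 100.9  61. ] [529.7 102.   61. ]
t0 [493.3 114.4  64.4] err 0.3 top@z [493.7 114.   67. ] [491.8 111.2  67. ]
t1 [488.8  88.8  63.8] err 0.0 top@z [489.2  88.6  67. ] [487.3  85.   67. ]
t2 [480.9  62.5  64.1] err 0.8 top@z [481.7  62.2  67. ] [479.3  59.5  67. ]
tab top [566.6  80.   85. ]
tab top [601.   58.2  85. ]
tab top [565.4  73.6  85. ]
tab top [599.6  62.7  85. ]
yaw [-13.16846281 -13.30514583 -12.79571571 -24.12722123 -25.90228172]
```

The wooden block candidates in the top view are natural wood with a dark sole at (165,238), yellow at (120,207), purple at (124,287), and a flat wooden thing at (536,177). The first fits: it is unpainted, has the rubber sole, stands beside the box opposite the coaster, and the crop confirms it. Triangulation puts its top at z ≈ 56 mm, centre about (602, 269), yaw about -25°. The box centre is about (572, 72), yaw -13.3°, top at about 60 mm.

```bash
cat >> look.py <<'E'
from scipy.spatial.transform import Rotation as Ro
C=np.array([.5717,.0725]);YAW=-13.3
ex=np.array([np.cos(np.radians(YAW)),np.sin(np.radians(YAW))]);ey=np.array([-ex[1],ex[0]])
def w(bx,by): return C+ex*bx/1000+ey*by/1000
def box(p): d=(np.array(p)[:2]-C)*1000; return np.array([d@ex,d@ey]).round(1)
def state():
    o=manip.get_obs();r=Ro.from_quat(o["ee_rot"]).as_matrix()
    print("t %.2f"%o["clock"],"pos",(o["position"]*1000).round(1),"box",box(o["position"]),"jawdeg %.2f"%np.degrees(np.arctan2(r[1,1],r[0,1])),"tilt x.z %.2f y.z %.2f"%tuple(np.degrees(np.arcsin(r[2,:2]))),"w %.1f"%(o["grip_width"]*85.4),"F",np.round(o["ft_force"],1))
    return o,r
def goal(xy,z,jaw,pitch=0):
    """jaw angle deg in world of tool y; pitch = turn about tool y (neg = far end up)"""
    o,r=state()
    a=np.radians(jaw);y=np.array([np.cos(a),np.sin(a),0]);zz=np.array([0,0,-1.]);x=np.cross(y,zz)
    G=np.stack([x,y,zz],1)@Ro.from_rotvec([0,np.radians(pitch),0]).as_matrix()
    d=np.array([*xy,z])-o["position"]
    print(" shift tool mm",(r.T@d*1000).round(1),"turn deg",np.degrees(Ro.from_matrix(r.T@G).as_rotvec()).round(2))
E
python3 - <<'E'
from look import *
goal((.6025,.269),.20,65); print("yellow corners", [(onz("top",q,.056)*1000).round(0) for q in((105,194),(117,189),(133,219),(122,225))])
print("purple", [(onz("top",q,.056)*1000).round(0) for q in((121,268),(138,272),(125,304),(110,302))])
E
```

```text
t 0.10 pos [241.4 576.1 230.6] box [-437.3  414.1] jawdeg 67.27 tilt x.z -0.00 y.z -0.08 w 85.7 F [ 0.6 -0.1 -0. ]
 shift tool mm [-451.7 -143.7   30.8] turn deg [-0.08  0.01  2.27]
yellow corners [array([696., 386.,  56.]), array([706., 361.,  56.]), array([642., 327.,  56.]), array([630., 350.,  56.])]
purple [array([542., 351.,  56.]), array([533., 316.,  56.]), array([469., 343.,  56.]), array([474., 374.,  56.])]
```

```bash
python3 - <<'E'
from look import *
crop("pics/top_0.png",225,190,305,330,5,"pics/tc1.png")
E
```

```text
(no output)
```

View pics/tc1.png

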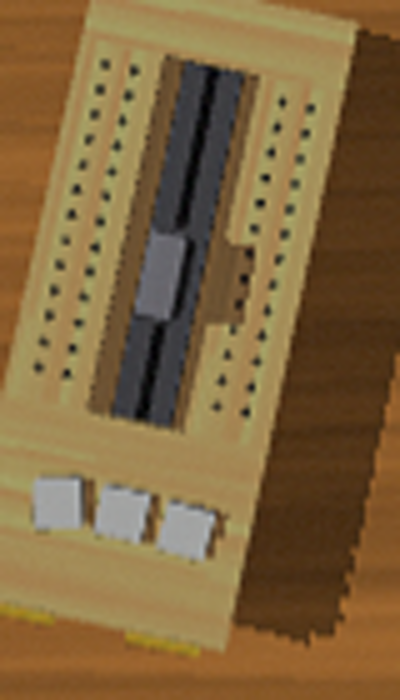

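Call:
step_arm --pt "-15 -5 0 0 0 0" --pt "-30 -10 0 0 0 0.5" --pt "-45 -14 0 0 0 0.5" --pt "-45 -14 0 0 0 0.5" --pt "-45 -14 3 0 0 0.5" --pt "-45 -14 3 0 0 0.3" --pt "-45 -14 4 0 0 0" --pt "-45 -14 4 0 0 0" --pt "-45 -14 4 0 0 0" --pt "-35 -11 4 0 0 0" --pt "-25 -8 4 0 0 0" --pt "-12 -4 4 0 0 0" --jaw 50 --force 50

```text
clock: 1.6
position: [0.5938, 0.2493, 0.1984]
ee_rot: [0.221, 0.975, -0.003, 0.0]
ft_force: [-0.6, 0.0, 0.1]
grip_width: 0.586
```

```bash
python3 - <<'E'
from look import *
goal((.6025,.269),.10,65)
snap("1")
crop("pics/top_1.png",100,170,320,330,3,"pics/tc2.png")
crop("pics/side_1.png",150,50,350,220,4,"pics/sc2.png")
E
```

```text
t 1.60 pos [593.8 249.3 198.4] box [-19.2 177.2] jawdeg 64.44 tilt x.z -0.14 y.z -0.38 w 50.0 F [-0.6  0.   0.1]
 shift tool mm [ 0.8 22.2 98.2] turn deg [-0.38  0.13 -0.56]
```

View pics/sc2.png

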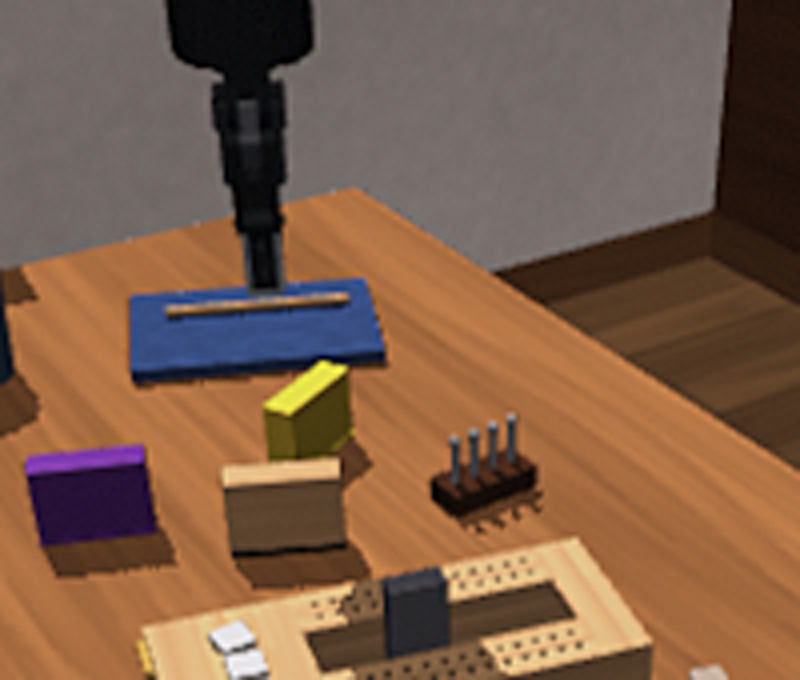

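The gripper is above the block and clear of everything. I'll line it up and go down.

Call:
step_arm --pt "0 11 5 -0.2 0.1 -0.3" --pt "1 11 20 -0.2 0 -0.3" --pt "0 0 30 0 0 0" --pt "0 0 28 0 0 0" --pt "0 0 15 0 0 0" --pt "0 0 0 0 0 0"

```text
clock: 2.45
position: [0.5972, 0.281, 0.0924]
ee_rot: [0.21, 0.978, 0.001, -0.002]
ft_force: [0.6, -0.3, 0.2]
grip_width: 0.583
```

```bash
python3 - <<'E'
from look import *
goal((.6025,.269),.026,65)
snap("2")
crop("pics/top_2.png",130,170,290,290,5,"pics/tc3.png")
crop("pics/side_2.png",170,100,290,210,6,"pics/sc3.png")
E
```

```text
t 2.45 pos [597.2 281.   92.4] box [-23.2 208.8] jawdeg 65.76 tilt x.z 0.28 y.z 0.09 w 49.8 F [ 0.6 -0.3  0.2]
 shift tool mm [-10.1  -8.8  66.3] turn deg [ 0.09 -0.28  0.76]
```

View pics/sc3.png

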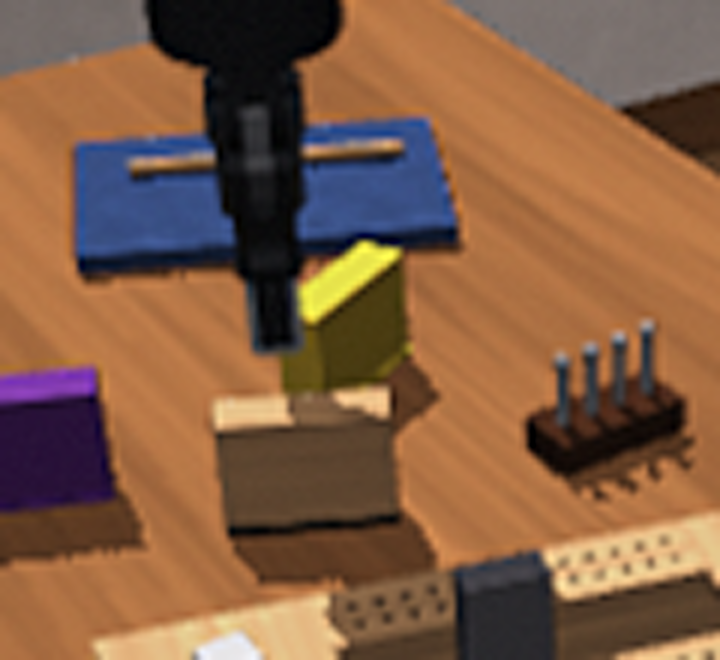

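View pics/tc3.png

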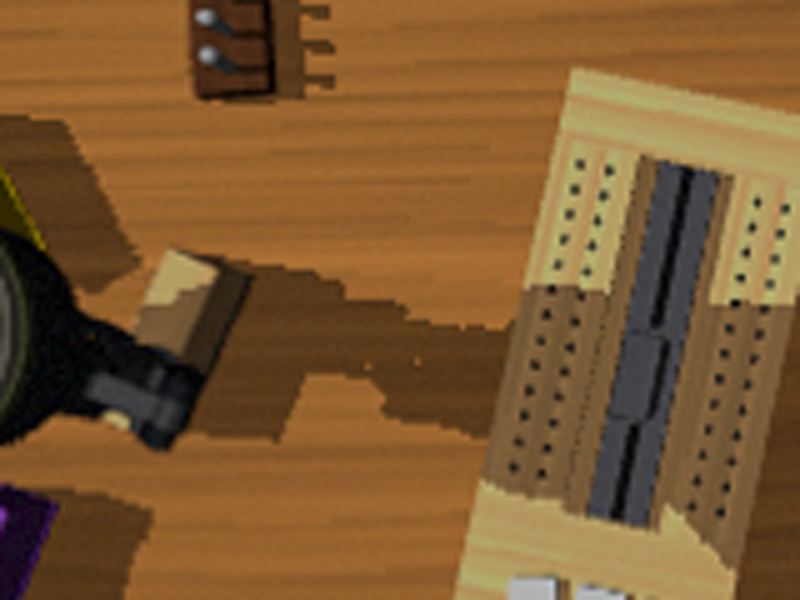

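The tool overshot sideways and is about 12 mm off. I'll correct that at this height, then check.

Call:
step_arm --pt "-6 -5 3 0 -0.2 0.4" --pt "-3 -3 5 0 0 0" --pt "0 0 0 0 0 0" --pt "0 0 0 0 0 0"

```text
clock: 3.05
position: [0.6052, 0.2693, 0.0886]
ee_rot: [0.214, 0.977, 0.003, 0.002]
ft_force: [-0.3, -0.2, 0.4]
grip_width: 0.584
```

```bash
python3 - <<'E'
from look import *
goal((.6025,.269),.026,65)
E
```

```text
t 3.05 pos [605.2 269.3  88.6] box [-12.6 199.2] jawdeg 65.24 tilt x.z -0.20 y.z 0.41 w 49.9 F [-0.3 -0.2  0.4]
 shift tool mm [ 2.6 -1.8 62.5] turn deg [0.41 0.2  0.24]
```

Call:
step_arm --pt "1 -1 12 0.2 0 0" --pt "1 0 20 0 0 0" --pt "0 0 16 0 0 0" --pt "0 0 8 0 0 0" --pt "0 0 3 0 0 0" --pt "0 0 0 0 0 0"

```text
clock: 3.8
position: [0.6021, 0.2694, 0.0239]
ee_rot: [0.214, 0.977, 0.001, 0.001]
ft_force: [0.4, -0.0, -0.5]
grip_width: 0.588
```

```bash
python3 - <<'E'
from look import *
goal((.6025,.269),.026,65)
snap("3")
crop("pics/top_3.png",130,200,230,280,6,"pics/tc4.png")
crop("pics/side_3.png",180,130,280,210,6,"pics/sc4.png")
E
```

```text
t 3.80 pos [602.1 269.4  23.9] box [-15.7 198.6] jawdeg 65.28 tilt x.z -0.11 y.z 0.10 w 50.2 F [ 0.4 -0.  -0.5]
 shift tool mm [-0.6 -0.2 -2.1] turn deg [0.1  0.11 0.28]
```

View pics/sc4.png

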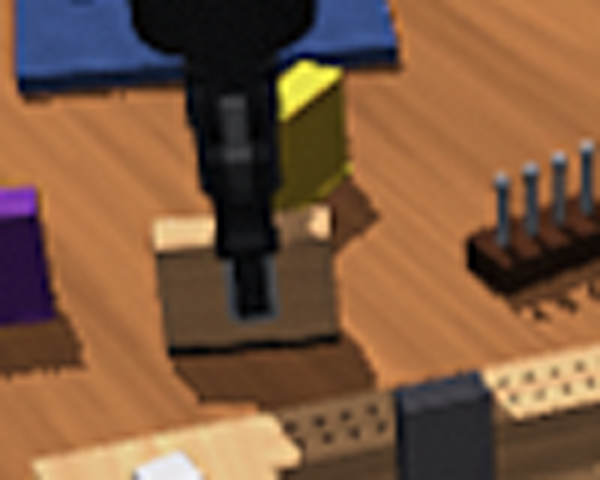

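View pics/tc4.png

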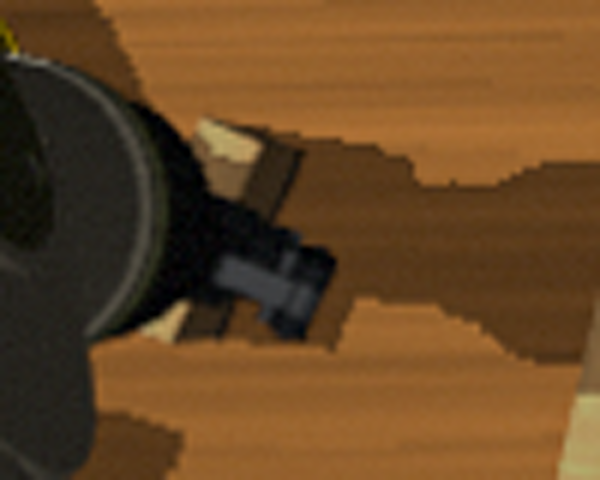

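The fingers straddle the middle of the block, with the tip at crop (250,310) on the face. Closing.

Call:
step_arm --pt "0 0 -1 0 0 0" --pt "0 0 0 0 0 0" --pt "0 0 0 0 0 0" --pt "0 0 0 0 0 0" --pt "0 0 0 0 0 0" --jaw 10 --force 60

```text
clock: 4.53
position: [0.6028, 0.2698, 0.0266]
ee_rot: [0.214, 0.977, 0.001, 0.002]
ft_force: [0.5, -0.5, -0.9]
grip_width: 0.27
```

```bash
python3 - <<'E'
from look import *
state()
E
```

```text
t 4.53 pos [602.8 269.8  26.6] box [-15.1 199.2] jawdeg 65.28 tilt x.z -0.19 y.z 0.21 w 23.0 F [ 0.5 -0.5 -0.9]
```

Call:
step_arm --pt "0 0 -8 0 0 0" --pt "0 0 -20 0 0 0" --pt "0 0 -30 0 0 0" --pt "0 0 -35 0 0 0" --pt "0 0 -30 0 0 0" --pt "0 0 -15 0 0 0" --pt "0 0 -3 0 0 0"

```text
clock: 5.4
position: [0.6027, 0.2695, 0.1788]
ee_rot: [0.214, 0.977, 0.003, 0.004]
ft_force: [0.1, -0.5, -1.6]
grip_width: 0.272
```

```bash
python3 - <<'E'
from look import *
goal(w(-89,58),.15,71)
E
```

```text
t 5.40 pos [602.7 269.5 178.8] box [-15.2 198.8] jawdeg 65.25 tilt x.z -0.33 y.z 0.40 w 23.2 F [ 0.1 -0.5 -1.6]
 shift tool mm [  44.6 -152.9   27.5] turn deg [ 0.38  0.35 -5.75]
```

Force is −1.6 N, so it's carrying the block. Next I move above the start of the wipe.

Call:
step_arm --pt "4 -12 0 0.1 0.1 -1" --pt "6 -22 2 0.1 0.1 -1.5" --pt "7 -25 4 0 0 -1.5" --pt "7 -25 5 0 0 -1" --pt "7 -25 5 0 0 -0.5" --pt "5 -18 4 0 0 0" --pt "3 -10 3 0 0 0" --pt "0 0 0 0 0 0" --pt "0 0 0 0 0 0"

```text
clock: 6.52
position: [0.5063, 0.1472, 0.1457]
ee_rot: [0.163, 0.987, -0.003, -0.005]
ft_force: [0.4, -0.2, -0.5]
grip_width: 0.273
```

```bash
python3 - <<'E'
from look import *
goal(w(-89,58),.089,71)
snap("4")
crop("pics/top_4.png",200,190,330,330,4,"pics/tc5.png")
crop("pics/side_4.png",150,130,330,270,4,"pics/sc5.png")
E
```

```text
t 6.53 pos [506.3 147.2 145.7] box [-80.8  57.7] jawdeg 71.21 tilt x.z 0.49 y.z -0.48 w 23.4 F [ 0.4 -0.2 -0.5]
 shift tool mm [ 7.7  0.  56.8] turn deg [-0.48 -0.49  0.21]
```

View pics/sc5.png

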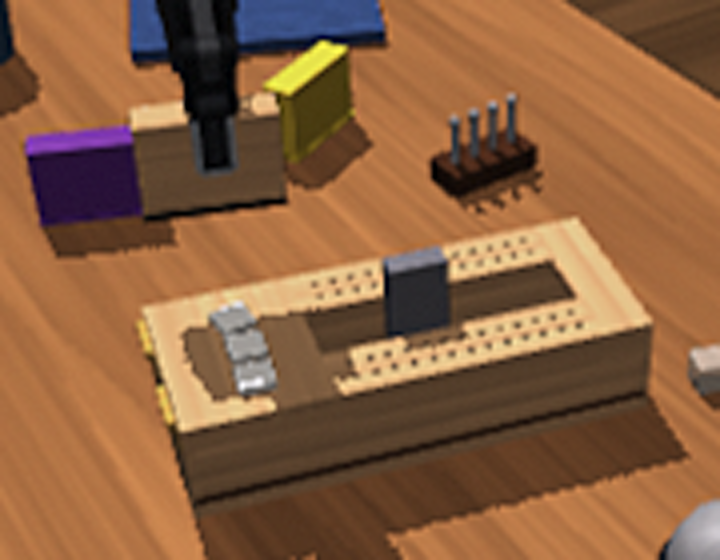

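View pics/tc5.png

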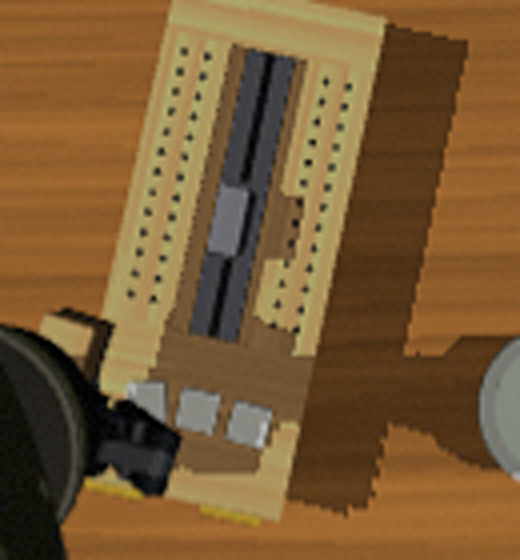

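```bash
python3 - <<'E'
from look import *
S=lambda x,y:((x+.5)/4-.5+150,(y+.5)/4-.5+130)
a=onz("side",S(146,217),.1195);b=onz("side",S(286,204),.1195);print((a*1000).round(1),(b*1000).round(1),box(a),box(b),np.linalg.norm(a-b)*1000)
E
```

```text
[466.6 151.4 119.5] [534.2 121.7 119.5] [-120.5   52.6] [-47.8  39.2] 73.8901880614106
```

Call:
step_arm --pt "3 0 10 -0.2 -0.2 0" --pt "3 0 18 -0.2 -0.2 0" --pt "0 0 14 0 0 0" --pt "0 0 7 0 0 0" --pt "0 0 0 0 0 0" --pt "0 0 0 0 0 0"

```text
clock: 7.38
position: [0.5007, 0.1506, 0.0939]
ee_rot: [0.162, 0.987, -0.0, -0.0]
ft_force: [-0.2, 0.2, -0.9]
grip_width: 0.272
```

```bash
python3 - <<'E'
from look import *
goal(w(-87,58),.0885,72)
snap("5")
crop("pics/top_5.png",200,190,330,330,4,"pics/tc6.png")
crop("pics/side_5.png",170,130,290,240,6,"pics/sc6.png")
E
```

```text
t 7.38 pos [500.7 150.6  93.9] box [-87.1  59.7] jawdeg 71.32 tilt x.z 0.05 y.z -0.05 w 23.2 F [-0.2  0.2 -0.9]
 shift tool mm [-0.3 -1.6  5.4] turn deg [-0.05 -0.05 -0.68]
```

View pics/sc6.png

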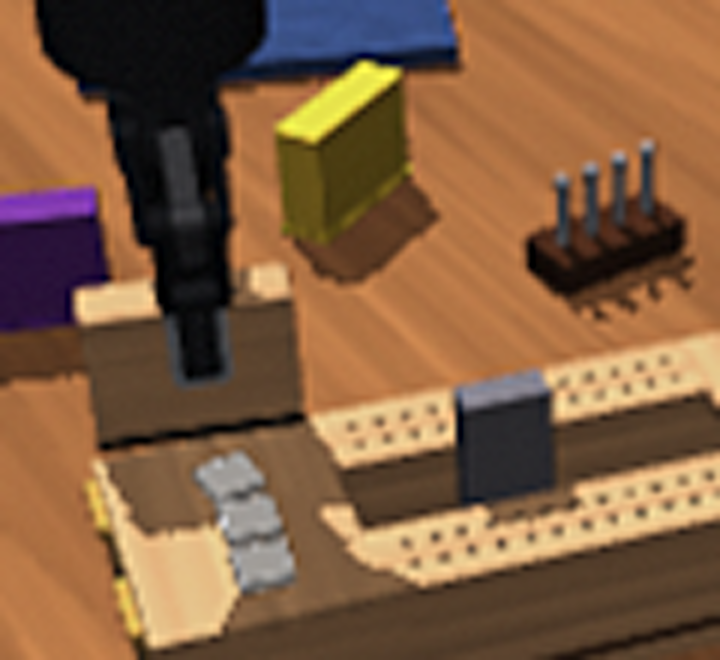

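View pics/tc6.png

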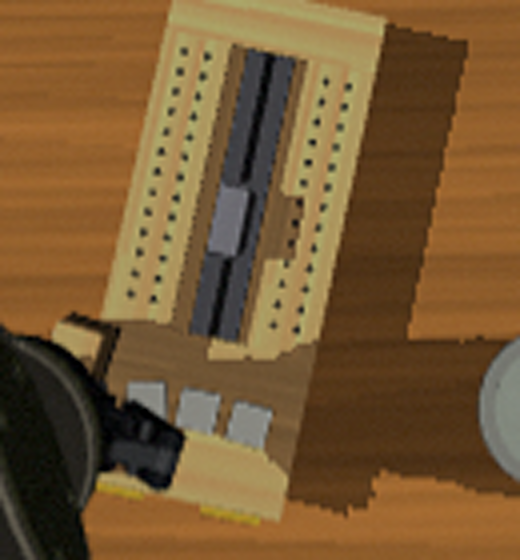

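Call:
step_arm --pt "0 0 3 0 0 0" --pt "0 0 2 0 0 0" --pt "0 0 0 0 0 0" --pt "0 0 0 0 0 0"

```text
clock: 7.98
position: [0.5011, 0.1507, 0.0893]
ee_rot: [0.162, 0.987, 0.0, 0.0]
ft_force: [-0.2, 0.1, -1.5]
grip_width: 0.27
```

```bash
python3 - <<'E'
from look import *
goal(w(-87,-72),.088,71.5)
snap("6",("side",))
crop("pics/side_6.png",170,130,290,240,6,"pics/sc7.png")
E
```

```text
t 7.97 pos [501.1 150.7  89.3] box [-86.7  59.9] jawdeg 71.31 tilt x.z -0.01 y.z 0.01 w 23.1 F [-0.2  0.1 -1.5]
 shift tool mm [ -12.1 -131.3    1.3] turn deg [ 0.01  0.01 -0.19]
```

View pics/sc7.png

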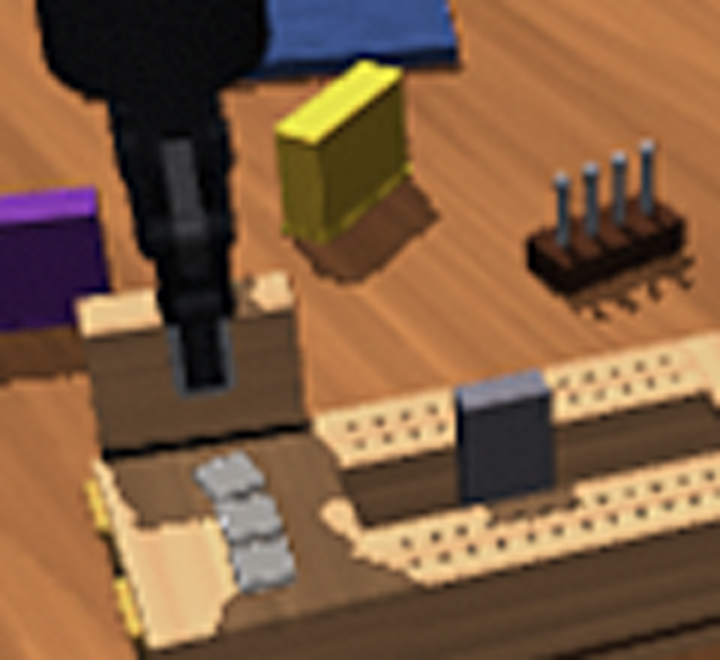

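Call:
step_arm --pt "0 -3 1 0 0 0" --pt "-0.7 -7 0.3 0 0 0" --pt "-0.8 -8 0 0 0 0" --pt "-0.8 -8 0 0 0 0" --pt "-0.8 -8 0 0 0 0" --pt "-0.7 -7 0 0 0 0" --pt "0 0 0 0 0 0"

```text
clock: 8.9
position: [0.4909, 0.1068, 0.0881]
ee_rot: [0.163, 0.987, 0.0, 0.0]
ft_force: [1.0, 1.0, -1.7]
grip_width: 0.269
```

```bash
python3 - <<'E'
from look import *
goal(w(-87,-72),.088,71.5)
snap("7")
crop("pics/top_7.png",200,190,330,330,4,"pics/tc8.png")
crop("pics/side_7.png",170,130,290,240,6,"pics/sc8.png")
E
```

```text
t 8.90 pos [490.9 106.8  88.1] box [-86.6  14.8] jawdeg 71.23 tilt x.z -0.02 y.z 0.01 w 23.0 F [ 1.   1.  -1.7]
 shift tool mm [ -7.8 -86.5   0.1] turn deg [ 0.01  0.02 -0.27]
```

View pics/sc8.png

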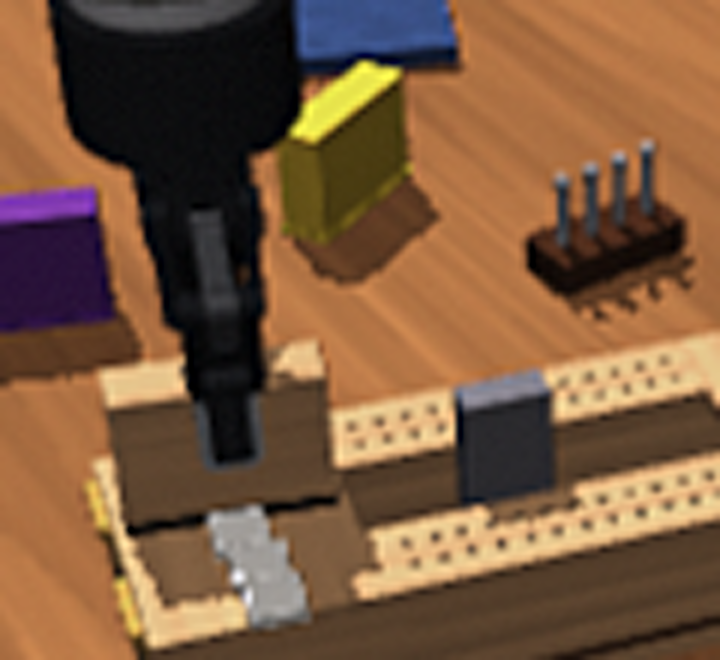

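View pics/tc8.png

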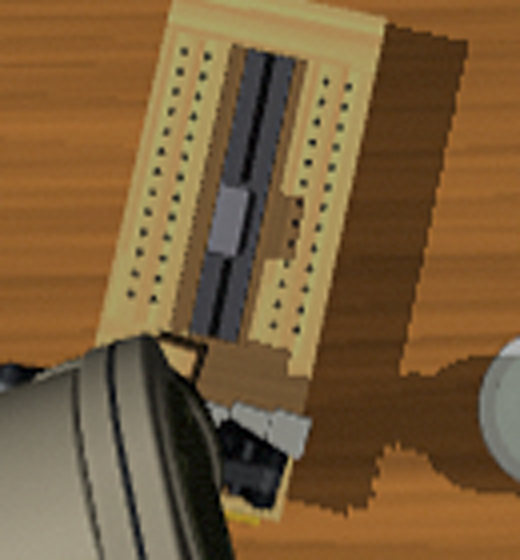

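All three tiles are being pushed in a row and sit well clear of the slot. I'll finish the stroke.

Call:
step_arm --pt "-0.4 -4 0 0 0 0" --pt "-0.8 -8 0 0 0 0" --pt "-0.8 -9 0 0 0 0" --pt "-0.8 -9 0 0 0 0" --pt "-0.8 -9 0 0 0 0" --pt "-0.8 -9 0 0 0 0" --pt "-0.8 -9 0 0 0 0" --pt "-0.8 -9 0 0 0 0" --pt "-0.8 -9 0 0 0 0" --pt "-0.6 -7 0 0 0 0" --pt "-0.4 -4 0 0 0 0" --pt "0 0 0 0 0 0"

```text
clock: 10.5
position: [0.4693, 0.0176, 0.0881]
ee_rot: [0.163, 0.987, 0.0, 0.0]
ft_force: [-0.7, -0.1, -2.5]
grip_width: 0.269
```

```bash
python3 - <<'E'
from look import *
goal((.6025,.269),.2,65.5)
snap("8")
crop("pics/top_8.png",200,190,360,330,4,"pics/tc9.png")
crop("pics/side_8.png",150,130,310,260,5,"pics/sc9.png")
E
```

```text
t 10.50 pos [469.3  17.6  88.1] box [-87.  -76.9] jawdeg 71.28 tilt x.z -0.03 y.z 0.02 w 23.0 F [-0.7 -0.1 -2.5]
 shift tool mm [ -45.5  280.9 -111.8] turn deg [0.03 0.03 5.78]
```

View pics/sc9.png

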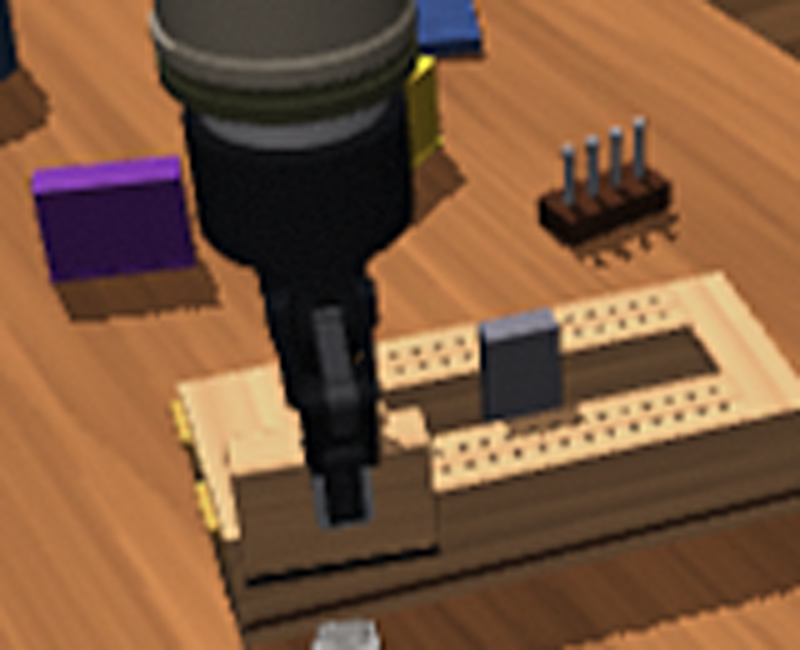

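View pics/tc9.png

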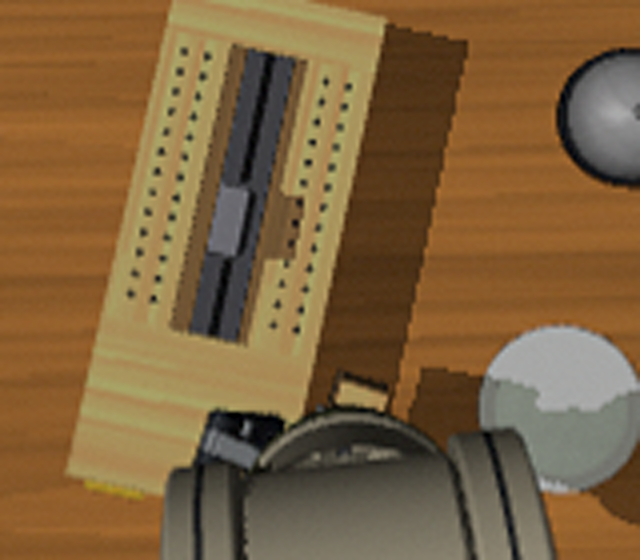

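Call:
step_arm --pt "0 -1 -10 0 0 0" --pt "0 0 -20 0 0 0" --pt "0 0 -30 0 0 0" --pt "0 10 -25 0 0 0" --pt "-3 25 -10 0 0 0.5" --pt "-6 38 0 0 0 1" --pt "-6 40 0 0 0 1" --pt "-6 40 0 0 0 1" --pt "-6 40 0 0 0 1" --pt "-6 35 0 0 0 0.8" --pt "-4 24 0 0 0 0.5" --pt "-3 12 0 0 0 0" --pt "0 0 0 0 0 0"

```text
clock: 12.22
position: [0.6063, 0.2575, 0.1955]
ee_rot: [0.213, 0.977, 0.002, 0.003]
ft_force: [0.1, -1.4, -1.4]
grip_width: 0.268
```

```bash
python3 - <<'E'
from look import *
goal((.6025,.269),.026,65.5)
snap("9")
crop("pics/top_9.png",200,190,360,330,4,"pics/tc10.png")
crop("pics/side_9.png",150,110,350,270,4,"pics/sc10.png")
E
```

```text
t 12.22 pos [606.3 257.5 195.5] box [ -8.8 188. ] jawdeg 65.45 tilt x.z -0.25 y.z 0.29 w 22.9 F [ 0.1 -1.4 -1.4]
 shift tool mm [  9.    8.  169.5] turn deg [ 0.29  0.25 -0.06]
```

View pics/sc10.png

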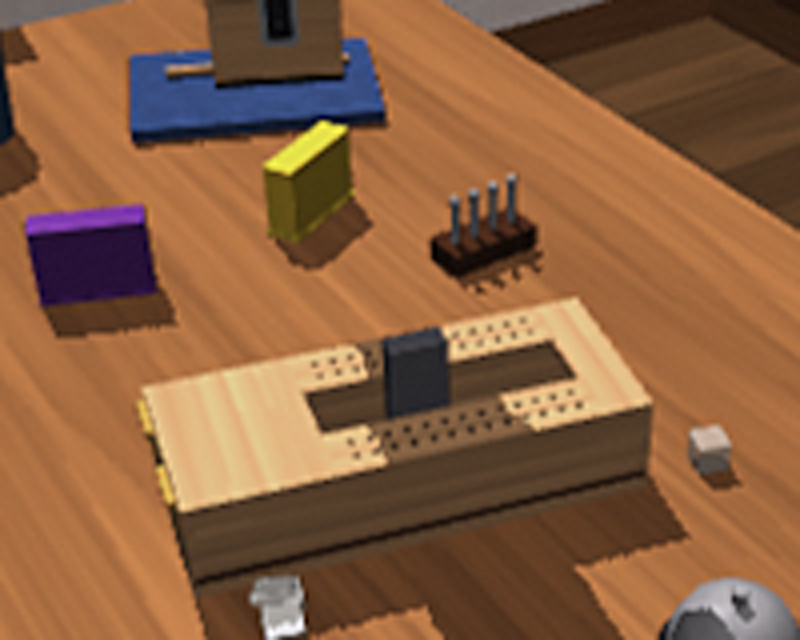

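View pics/tc10.png

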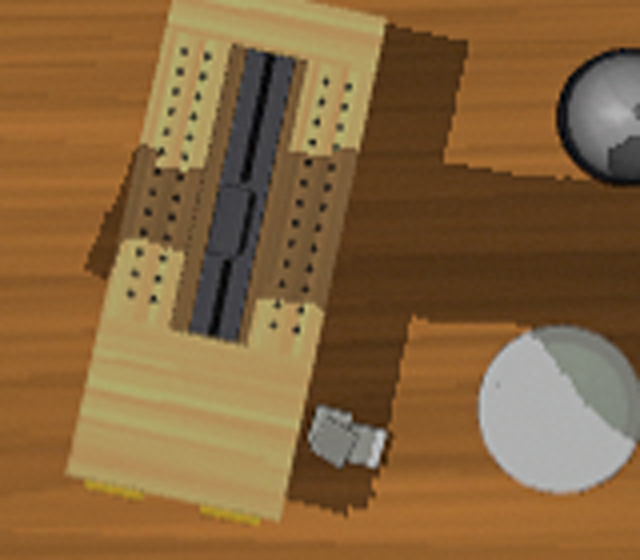

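The box top is clear and the tiles are on the shelf at its −y side, around full top image (282–292, 299). Next I put the block back where it stood.

Call:
step_arm --pt "3 3 15 0.2 0.2 0" --pt "3 3 30 0 0 0" --pt "2 2 35 0 0 0" --pt "0 0 35 0 0 0" --pt "0 0 25 0 0 0" --pt "0 0 12 0 0 0" --pt "0 0 6 0 0 0" --pt "0 0 0 0 0 0" --pt "0 0 0 0 0 0"

```text
clock: 13.45
position: [0.6005, 0.2633, 0.0315]
ee_rot: [0.216, 0.976, 0.0, 0.0]
ft_force: [-0.5, 0.7, -1.3]
grip_width: 0.27
```

```bash
python3 - <<'E'
from look import *
goal((.6025,.269),.0265,65.3)
E
```

```text
t 13.45 pos [600.5 263.3  31.5] box [-15.9 192.3] jawdeg 65.11 tilt x.z -0.04 y.z 0.04 w 23.1 F [-0.5  0.7 -1.3]
 shift tool mm [0.6 6.  5. ] turn deg [ 0.04  0.04 -0.19]
```

Call:
step_arm --pt "0 0 2 0 0 0" --pt "0 0 2 0 0 0" --pt "0 0 1 0 0 0" --pt "0 0 0 0 0 0"

```text
clock: 13.95
position: [0.6014, 0.2638, 0.0279]
ee_rot: [0.216, 0.976, 0.001, 0.001]
ft_force: [0.5, -0.4, -1.1]
grip_width: 0.268
```

```bash
python3 - <<'E'
from look import *
state()
snap("10",("side",))
crop("pics/side_10.png",150,110,290,220,5,"pics/sc11.png")
E
```

```text
t 13.95 pos [601.4 263.8  27.9] box [-15.1 193. ] jawdeg 65.11 tilt x.z -0.13 y.z 0.16 w 22.9 F [ 0.5 -0.4 -1.1]
```

View pics/sc11.png

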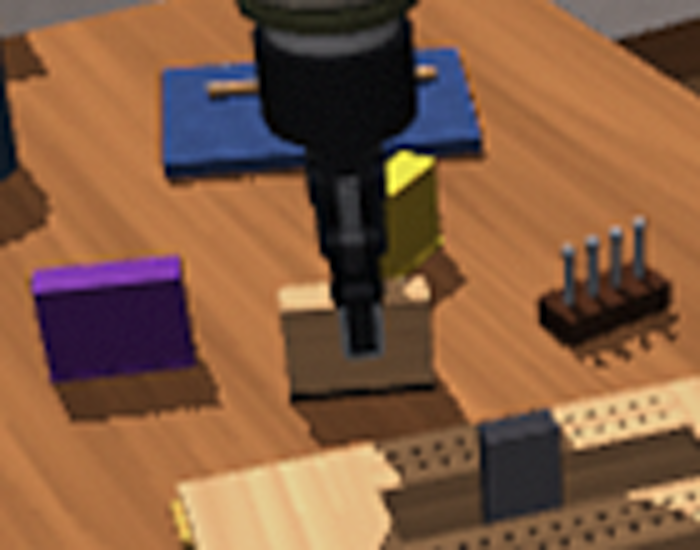

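Still about 1–2 mm up. I'll lower it until it makes contact.

Call:
step_arm --pt "0 0 1.5 0 0 0" --pt "0 0 1 0 0 0" --pt "0 0 0.5 0 0 0" --pt "0 0 0 0 0 0"

```text
clock: 14.5
position: [0.6018, 0.264, 0.0266]
ee_rot: [0.216, 0.976, 0.002, 0.002]
ft_force: [-1.0, 0.7, -1.1]
grip_width: 0.272
```

```bash
python3 - <<'E'
from look import *
state()
E
```

```text
t 14.50 pos [601.8 264.   26.6] box [-14.8 193.3] jawdeg 65.10 tilt x.z -0.15 y.z 0.21 w 23.3 F [-1.   0.7 -1.1]
```

Call:
step_arm --pt "0 0 1.2 0 0 0" --pt "0 0 0.8 0 0 0" --pt "0 0 0 0 0 0"

```text
clock: 14.88
position: [0.6021, 0.2642, 0.0266]
ee_rot: [0.216, 0.976, 0.002, 0.002]
ft_force: [-0.3, -0.9, -2.3]
grip_width: 0.27
```

```bash
python3 - <<'E'
from look import *
state()
E
```

```text
t 14.88 pos [602.1 264.2  26.6] box [-14.5 193.5] jawdeg 65.11 tilt x.z -0.16 y.z 0.25 w 23.1 F [-0.3 -0.9 -2.3]
```

Call:
step_arm --pt "0 0 3 0 0 0"

```text
clock: 15.0
position: [0.6022, 0.2643, 0.0264]
ee_rot: [0.216, 0.976, 0.002, 0.002]
ft_force: [-20.9, -8.2, 47.2]
grip_width: 0.268
```

```bash
python3 - <<'E'
from look import *
state()
snap("11",("side",))
crop("pics/side_11.png",180,130,280,210,8,"pics/sc12.png")
E
```

```text
t 15.00 pos [602.2 264.3  26.4] box [-14.4 193.7] jawdeg 65.10 tilt x.z -0.15 y.z 0.26 w 22.9 F [-20.9  -8.2  47.2]
```

View pics/sc12.png

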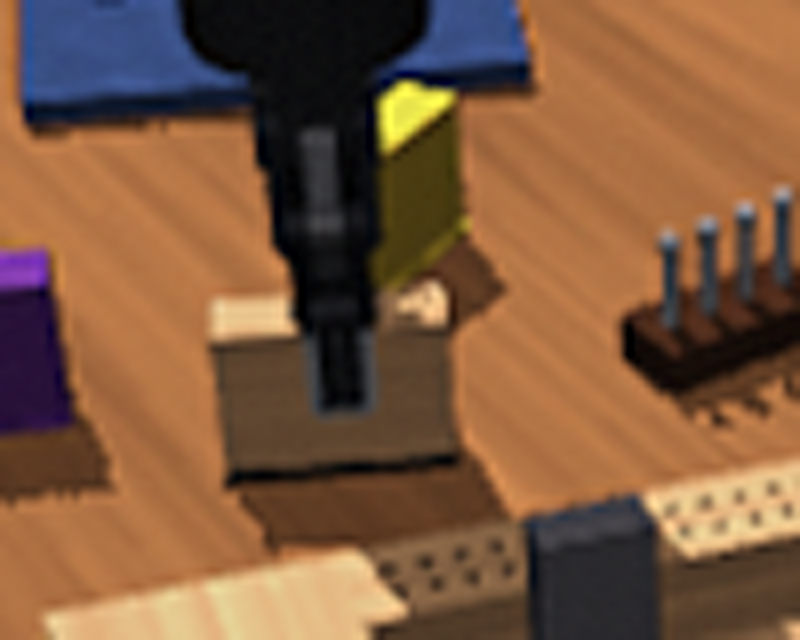

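The block is on the shelf: a 3 mm push gave 47 N, so it's firmly down, and I won't push that hard again. Releasing the load and opening.

Call:
step_arm --pt "0 0 0 0 0 0" --pt "0 0 0 0 0 0"

```text
clock: 15.3
position: [0.6025, 0.2645, 0.0267]
ee_rot: [0.216, 0.976, 0.002, 0.002]
ft_force: [0.1, 0.4, -1.5]
grip_width: 0.266
```

Call:
step_arm --pt "0 0 0 0 0 0" --pt "0 0 0 0 0 0" --pt "0 0 0 0 0 0" --pt "0 0 0 0 0 0" --jaw 48

```text
clock: 15.8
position: [0.6024, 0.2644, 0.0257]
ee_rot: [0.216, 0.976, 0.002, 0.002]
ft_force: [-0.1, -0.1, 0.3]
grip_width: 0.56
```

Call:
step_arm --pt "0 0 -10 0 0 0" --pt "0 0 -20 0 0 0" --pt "0 0 -30 0 0 0" --pt "0 0 -35 0 0 0" --pt "0 0 -30 0 0 0" --pt "0 0 -15 0 0 0" --pt "0 0 0 0 0 0"

```text
clock: 16.68
position: [0.6026, 0.2641, 0.1779]
ee_rot: [0.216, 0.976, 0.004, 0.004]
ft_force: [-0.0, -0.3, -0.7]
grip_width: 0.563
```

```bash
python3 - <<'E'
from look import *
goal(w(12.2,-1),.15,76.7)
snap("12")
crop("pics/side_12.png",150,110,350,260,4,"pics/sc13.png")
crop("pics/top_12.png",225,190,335,330,4,"pics/tc13.png")
E
```

```text
t 16.68 pos [602.6 264.1 177.9] box [-14.  193.6] jawdeg 65.09 tilt x.z -0.36 y.z 0.55 w 48.1 F [-0.  -0.3 -0.7]
 shift tool mm [ -64.7 -185.6   26.5] turn deg [  0.51   0.42 -11.61]
```

View pics/sc13.png

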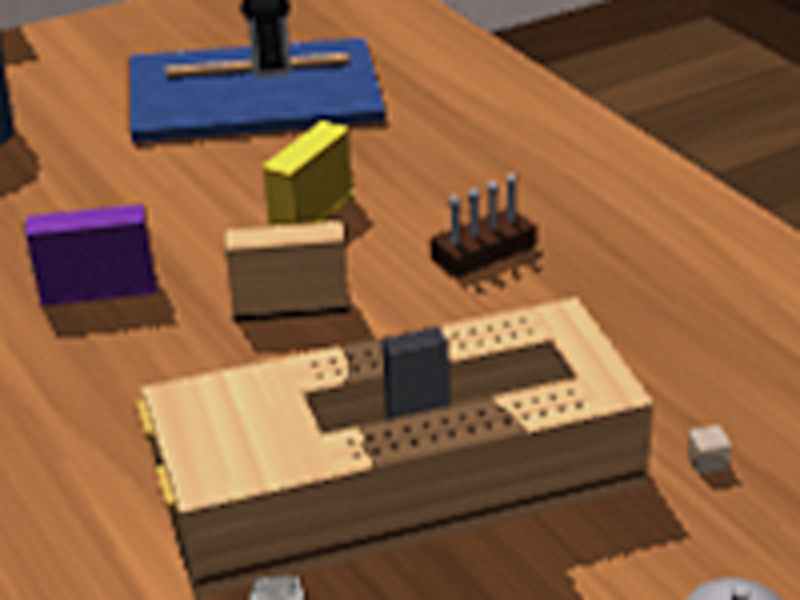

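View pics/tc13.png

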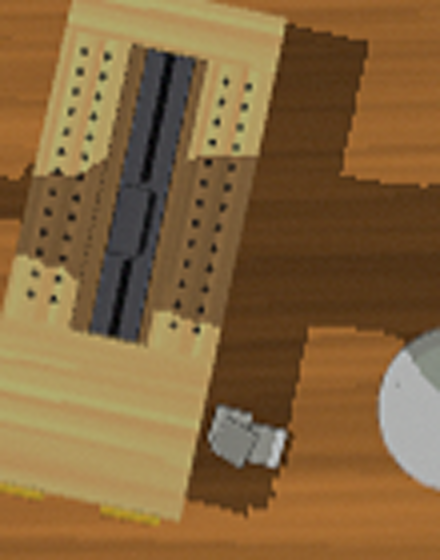

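The block stands upright at its place and the gripper is free. The tiles stay on the shelf. Now I measure the rack's tab in both views, using a lit, enlarged crop of the first pictures.

```bash
python3 - <<'E'
from look import *
crop("pics/side_0.png",230,180,310,240,9,"pics/sc14.png")
crop("pics/top_0.png",235,195,285,285,7,"pics/tc14.png")
E
```

```text
(no output)
```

View pics/sc14.png

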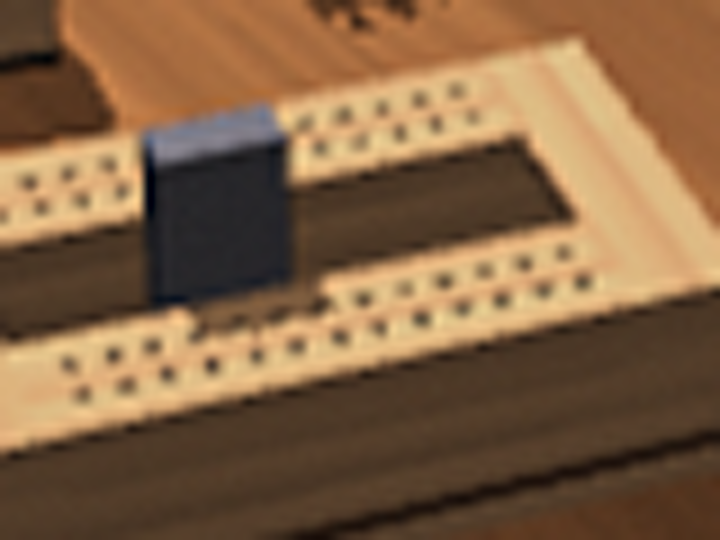

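View pics/tc14.png

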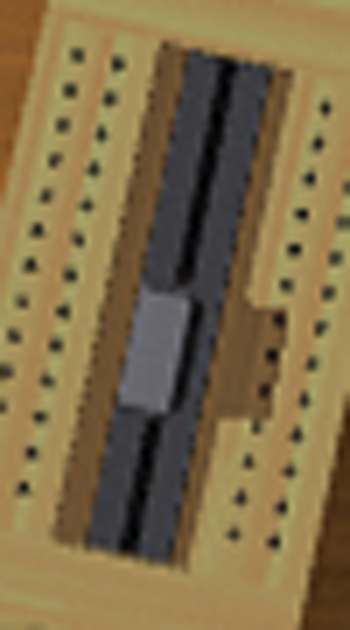

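```bash
python3 - <<'E'
from look import *
S=lambda x,y:((x+.5)/9-.5+230,(y+.5)/9-.5+180)
T=lambda x,y:((x+.5)/7-.5+235,(y+.5)/7-.5+195)
P=[]
for n,s,t in(("nR",(156,167),(166,414)),("fR",(287,138),(190,295)),("fL",(272,105),(142,290)),("nL",(147,133),(119,404))):
    p,e=tri(S(*s),T(*t));P.append(onz("top",T(*t),.096)); print(n,(p*1000).round(1),"err%.1f"%(e*1000),box(p),"z=96:",box(P[-1]))
print("centre tri-z96",box(np.mean(P,0)),np.mean(P,0))
for a,b in(((187,55),(90,545)),((270,68),(175,560))):
    p,q=onz("top",T(*a),.017),onz("top",T(*b),.017);print("bar edge",box(p),box(q),"yaw",np.degrees(np.arctan2(*(p-q)[[1,0]])))
goal(np.mean(P,0)[:2],.15,76.7)
E
```

```text
nR [565.9  67.7  93. ] err0.9 [-4.6 -6. ] z=96: [-4.1 -6.3]
fR [598.5  60.6  92.9] err1.6 [28.8 -5.4] z=96: [29.5 -5.8]
fL [601.   73.4  94.1] err0.4 [28.3  7.6] z=96: [28.1  7.6]
nL [569.7  80.2  94. ] err0.9 [-3.7  7.1] z=96: [-4.1  7.1]
centre tri-z96 [12.4  0.6] [0.58389919 0.07028217 0.096     ]
bar edge [102.9  14.3] [-50.   11.5] yaw -12.229706207912642
bar edge [104.3 -11.6] [-49.1 -14.8] yaw -12.093609425018796
t 16.77 pos [601.9 263.8 175.9] box [-14.6 193.1] jawdeg 65.08 tilt x.z -0.27 y.z 0.42 w 48.2 F [-0.3 -0.4 -0.5]
 shift tool mm [ -65.1 -183.3   24.9] turn deg [  0.39   0.31 -11.62]
```

Call:
step_arm --pt "-5 -12 0 0.2 0.1 -1" --pt "-9 -22 0 0.1 0.1 -2" --pt "-11 -27 0 0 0 -2.5" --pt "-10 -27 0 0 0 -2.5" --pt "-8 -27 0 0 0 -2" --pt "-7 -24 0 0 0 -1" --pt "-3 -14 0 0 0 0" --pt "0 -5 0 0 0 0" --pt "0 0 0 0 0 0" --pt "0 0 0 0 0 0"

```text
clock: 18.02
position: [0.5956, 0.0857, 0.1661]
ee_rot: [0.116, 0.993, -0.004, -0.007]
ft_force: [-0.1, -0.1, 1.0]
grip_width: 0.562
```

```bash
python3 - <<'E'
from look import *
goal(w(12.4,0.6),.12,77.5)
E
```

```text
t 18.02 pos [595.6  85.7 166.1] box [20.2 18.3] jawdeg 76.63 tilt x.z 0.70 y.z -0.52 w 48.0 F [-0.1 -0.1  1. ]
 shift tool mm [  7.2 -17.3  46.4] turn deg [-0.52 -0.7  -0.87]
```

Call:
step_arm --pt "4 -9 3 -0.3 -0.4 -0.5" --pt "3 -8 6 -0.2 -0.3 -0.3" --pt "0 0 10 0 0 0" --pt "0 0 10 0 0 0" --pt "0 0 0 0 0 0" --pt "0 0 0 0 0 0"

```text
clock: 18.77
position: [0.5835, 0.0712, 0.1345]
ee_rot: [0.108, 0.994, 0.0, -0.0]
ft_force: [-0.3, 0.5, 0.3]
grip_width: 0.562
```

```bash
python3 - <<'E'
from look import *
goal(w(12.4,0.6),.068,77.5)
snap("13")
crop("pics/side_13.png",200,130,320,240,6,"pics/sc15.png")
crop("pics/top_13.png",215,190,315,290,6,"pics/tc15.png")
E
```

```text
t 18.77 pos [583.5  71.2 134.5] box [11.8  1.5] jawdeg 77.62 tilt x.z 0.01 y.z 0.01 w 48.0 F [-0.3  0.5  0.3]
 shift tool mm [-0.6 -0.9 66.5] turn deg [ 0.01 -0.01  0.12]
```

View pics/sc15.png

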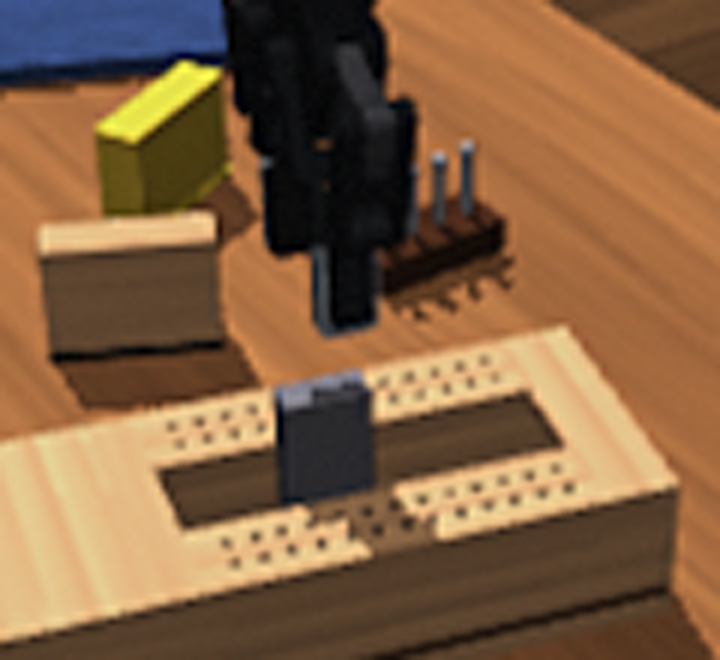

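View pics/tc15.png

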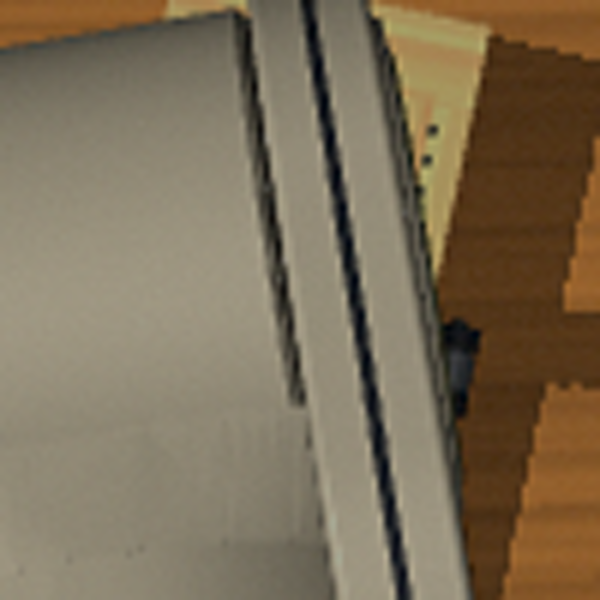

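The tool is centred over the tab at box (11.8, 1.5). Going down to TCP z ≈ 70 mm.

Call:
step_arm --pt "0 0 10 0 0 0" --pt "0 -0.5 18 0 0 0" --pt "0 0 18 0 0 0" --pt "0 0 12 0 0 0" --pt "0 0 5 0 0 0" --pt "0 0 0 0 0 0" --pt "0 0 0 0 0 0"

```text
clock: 19.75
position: [0.5831, 0.0708, 0.0665]
ee_rot: [0.108, 0.994, -0.0, -0.0]
ft_force: [-0.3, 0.3, 1.1]
grip_width: 0.56
```

```bash
python3 - <<'E'
from look import *
goal(w(12.4,0.6),.068,77.5)
snap("14",("side",))
crop("pics/side_14.png",200,130,320,240,6,"pics/sc16.png")
E
```

```text
t 19.75 pos [583.1  70.8  66.5] box [11.5  1. ] jawdeg 77.63 tilt x.z 0.05 y.z -0.01 w 47.8 F [-0.3  0.3  1.1]
 shift tool mm [-0.9 -0.4 -1.5] turn deg [-0.01 -0.05  0.13]
```

View pics/sc16.png

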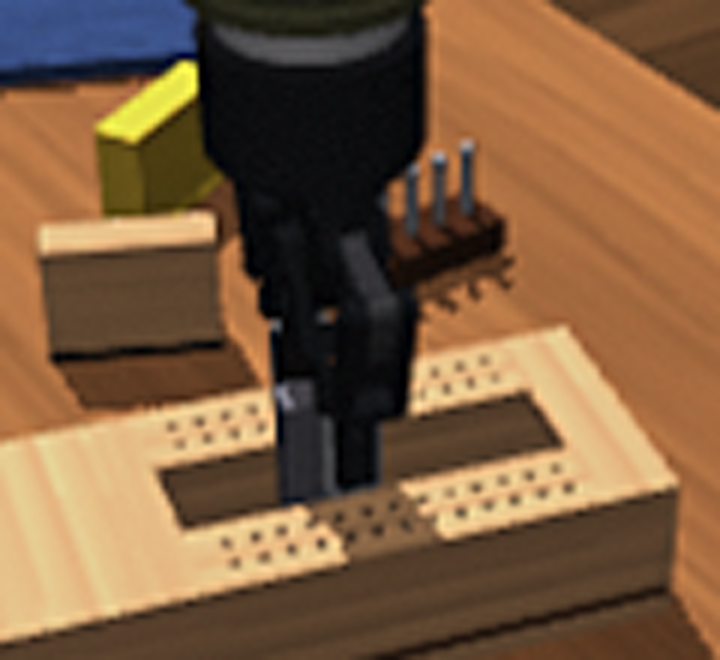

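Call:
step_arm --pt "0 0 -2.5 0 0 0" --pt "0 0 0 0 0 0" --pt "0 0 0 0 0 0" --pt "0 0 0 0 0 0" --pt "0 0 0 0 0 0" --pt "0 0 0 0 0 0" --jaw 3 --force 70

```text
clock: 20.55
position: [0.5836, 0.0709, 0.0703]
ee_rot: [0.108, 0.994, 0.0, 0.0]
ft_force: [-0.2, -1.1, -0.4]
grip_width: 0.174
```

```bash
python3 - <<'E'
from look import *
state()
E
```

```text
t 20.55 pos [583.6  70.9  70.3] box [12.   1.2] jawdeg 77.63 tilt x.z -0.03 y.z 0.04 w 14.8 F [-0.2 -1.1 -0.4]
```

The tab is gripped (width 14.8 mm, against 23 mm read for the 24 mm block). Lifting 2–3 mm and sliding back 20 mm.

Call:
step_arm --pt "0 0 -2 0 0 0" --pt "0 0 -1.5 0 0 0.3" --pt "2 0 0 0 0 0.3" --pt "4 0 0 0 0 0.3" --pt "5 0 0 0 0 0" --pt "5 0 0 0 0 0" --pt "3 0 0 0 0 0" --pt "0 0 0 0 0 0" --pt "0 0 0 0 0 0"

```text
clock: 21.68
position: [0.5635, 0.0757, 0.0741]
ee_rot: [0.116, 0.993, 0.0, 0.0]
ft_force: [-0.3, 0.4, -0.9]
grip_width: 0.174
```

```bash
python3 - <<'E'
from look import *
goal(w(-8,.6),.0733,76.7)
snap("15")
crop("pics/side_15.png",200,130,320,240,6,"pics/sc17.png")
crop("pics/top_15.png",215,190,315,330,5,"pics/tc17.png")
E
```

```text
t 21.68 pos [563.5  75.7  74.1] box [-8.7  1.2] jawdeg 76.68 tilt x.z -0.02 y.z 0.04 w 14.8 F [-0.3  0.4 -0.9]
 shift tool mm [-0.7 -0.6  0.8] turn deg [ 0.04  0.02 -0.02]
```

View pics/sc17.png

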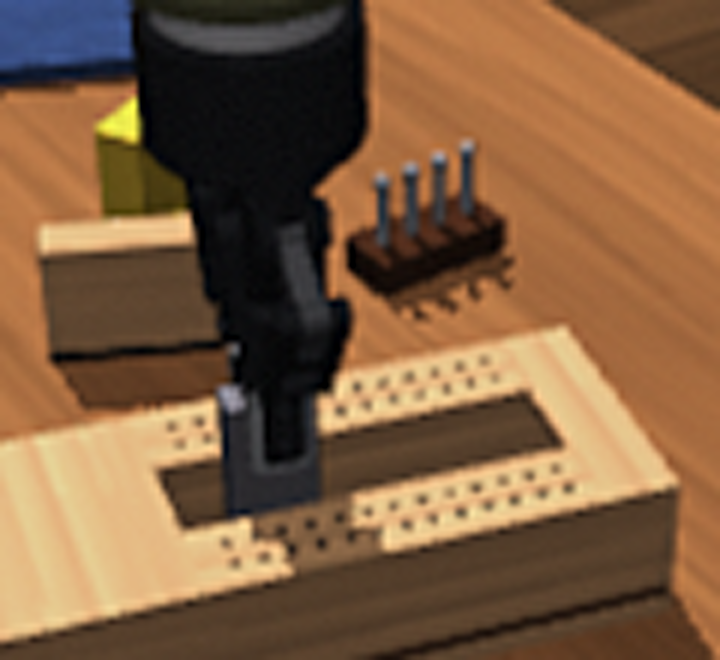

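View pics/tc17.png

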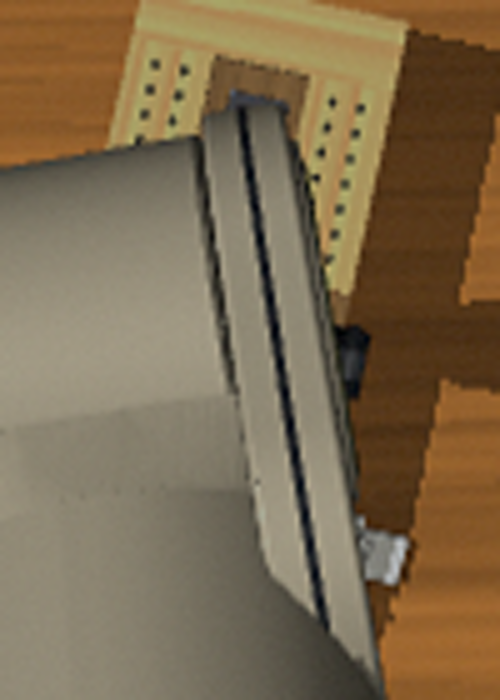

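```bash
python3 - <<'E'
from look import *
T=lambda x,y:((x+.5)/5-.5+215,(y+.5)/5-.5+190)
print(box(onz("top",T(236,93),.02)),box(onz("top",T(288,102),.02)), "slot",box(onz("top",T(260,61),.061)))
E
```

```text
[90.7 10.4] [ 91.5 -12.3] slot [102.    1.1]
```

The far end is at box x ≈ 91 mm (lip edge at 100) and laterally centred. Now tilting about the near lower edge: first 10°, then a check.

Call:
step_arm --pt "1.1 -0.3 -1.8 0 -1 0" --pt "2.3 -0.3 -3.5 0 -2 0" --pt "2.3 0 -3.5 0 -2 0" --pt "2.3 0 -3.5 0 -2 0" --pt "2.3 0 -3.5 0 -2 0" --pt "0 0 0 0 0 0" --pt "0 0 0 0 0 0"

```text
clock: 22.65
position: [0.5512, 0.0783, 0.0907]
ee_rot: [0.115, 0.99, -0.009, 0.084]
ft_force: [-0.1, -0.4, -0.4]
grip_width: 0.17
```

```bash
cat >> look.py <<'E'
def rack(hz=65.3,hx=0.):
    o,r=state();tx=-r[:,0];tz=-r[:,2];T=o["position"]*1000
    b=lambda v:np.array([v[:2]@ex,v[:2]@ey,v[2]])
    X,Z=b(tx),b(tz);p=np.array([*box(o["position"]),T[2]])-hz*Z+hx*X
    print(" rack near low",(p-100*X).round(1)," far low",(p+100*X).round(1)," tilt %.1f yaw %.2f"%(np.degrees(np.arcsin(X[2])),np.degrees(np.arctan2(X[1],X[0]))))
    n=p-100*X; s=(-48-(n[0]-12*Z[0]))/X[0]; print(" bar top z at closed edge", (n+12*Z+s*X)[2].round(1), " tab back at z61: x", [ (n+83*X+h*Z)[0].round(1) for h in [ (61-(n+83*X)[2])/Z[2]]])
E
python3 - <<'E'
from look import *
rack()
snap("16",("side",))
crop("pics/side_16.png",180,120,320,240,5,"pics/sc18.png")
E
```

```text
t 22.65 pos [551.2  78.3  90.7] box [-21.2   1. ] jawdeg 76.73 tilt x.z -9.71 y.z 0.11 w 14.6 F [-0.1 -0.4 -0.4]
 rack near low [-108.8    1.1    9.5]  far low [88.4  1.1 43.2]  tilt 9.7 yaw 0.01
 bar top z at closed edge 31.3  tab back at z61: x [np.float64(-33.4)]
```

View pics/sc18.png

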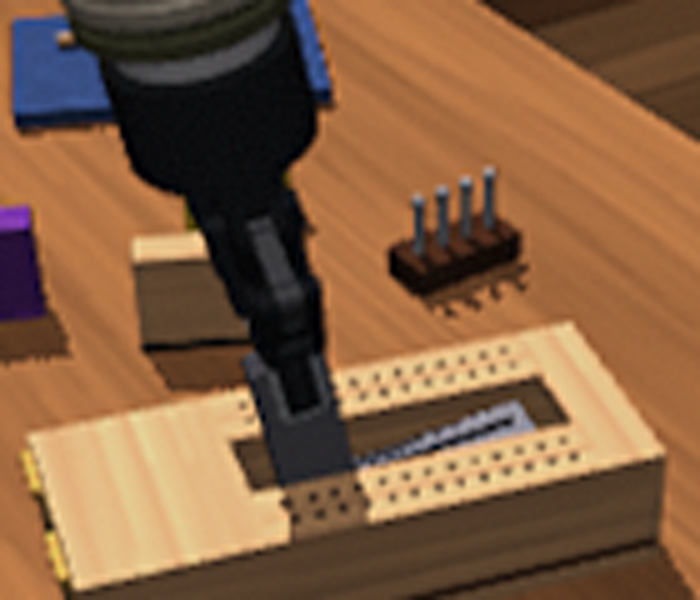

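The rack is turning with the tool and the bar is rising in the slot, with forces near zero. Continuing to about 24°.

Call:
step_arm --pt "1.2 0 -1.5 0 -1 0" --pt "2.3 0 -3.3 0 -2 0" --pt "2.3 0 -3.3 0 -2 0" --pt "2.3 0 -3.3 0 -2 0" --pt "2.3 0 -3.3 0 -2 0" --pt "2.3 0 -3.3 0 -2 0" --pt "2.3 0 -3.3 0 -2 0" --pt "1.2 0 -1.7 0 -1 0" --pt "0 0 0 0 0 0" --pt "0 0 0 0 0 0"

```text
clock: 23.95
position: [0.5297, 0.0826, 0.108]
ee_rot: [0.114, 0.971, -0.023, 0.209]
ft_force: [-0.4, -0.1, -0.3]
grip_width: 0.176
```

```bash
python3 - <<'E'
from look import *
rack()
snap("17")
crop("pics/side_17.png",180,120,320,240,5,"pics/sc19.png")
crop("pics/top_17.png",215,170,315,330,4,"pics/tc19.png")
E
```

```text
t 23.95 pos [529.7  82.6 108. ] box [-43.2   0.2] jawdeg 76.61 tilt x.z -24.31 y.z 0.13 w 15.0 F [-0.4 -0.1 -0.3]
 rack near low [-107.5    0.5    7.3]  far low [74.8  0.1 89.6]  tilt 24.3 yaw -0.15
 bar top z at closed edge 42.9  tab back at z61: x [np.float64(-40.6)]
```

View pics/sc19.png

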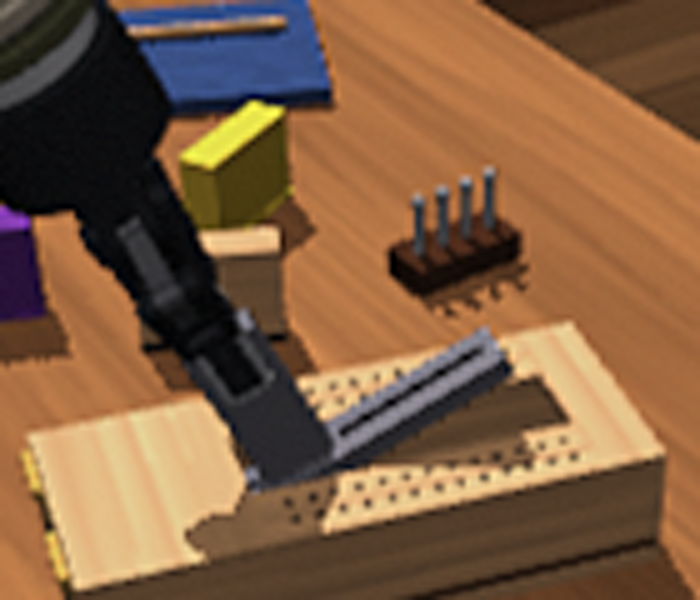

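View pics/tc19.png

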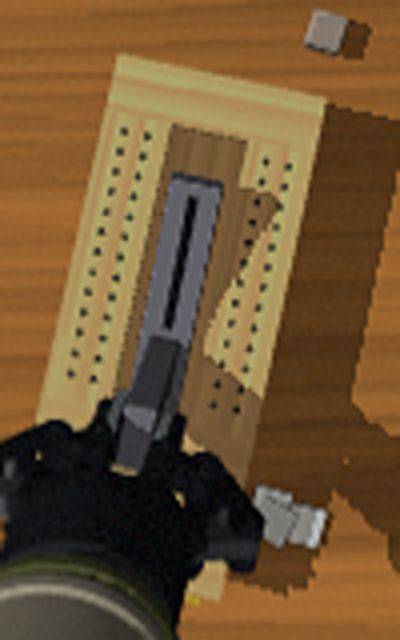

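The far end is out of the slot and clear of the lip, with every gap as computed. Now I draw it out along its own length.

Call:
step_arm --pt "-3 0 0 0 0 0" --pt "-6 0 0 0 0 0" --pt "-8 0 0 0 0 0" --pt "-8 0 0 0 0 0" --pt "-8 0 0 0 0 0" --pt "-7 0 0 0 0 0" --pt "-4 0 0 0 0 0" --pt "0 0 0 0 0 0"

```text
clock: 25.05
position: [0.5725, 0.0721, 0.1276]
ee_rot: [0.115, 0.971, -0.024, 0.209]
ft_force: [-0.1, -0.0, -1.6]
grip_width: 0.176
```

```bash
python3 - <<'E'
from look import *
rack()
E
```

```text
t 25.05 pos [572.5  72.1 127.6] box [ 0.9 -0.2] jawdeg 76.54 tilt x.z -24.33 y.z 0.13 w 15.1 F [-0.1 -0.  -1.6]
 rack near low [-63.3   0.2  26.9]  far low [118.9  -0.5 109.3]  tilt 24.3 yaw -0.22
 bar top z at closed edge 42.5  tab back at z61: x [np.float64(12.4)]
```

Call:
step_arm --pt "-4 0 0 0 0 0" --pt "-8 0 0 0 0 0" --pt "-8 0 0 0 0 0" --pt "-8 0 0 0 0 0" --pt "-8 0 0 0 0 0" --pt "-7 0 0 0 0 0" --pt "-4 0 0 0 0 0" --pt "0 0 0 0 0 0"

```text
clock: 26.05
position: [0.617, 0.0613, 0.1482]
ee_rot: [0.115, 0.971, -0.024, 0.209]
ft_force: [-0.5, 0.4, 0.3]
grip_width: 0.178
```

```bash
python3 - <<'E'
from look import *
rack()
snap("18")
crop("pics/side_18.png",180,100,320,240,5,"pics/sc20.png")
crop("pics/top_18.png",215,150,315,330,4,"pics/tc20.png")
E
```

```text
t 26.05 pos [617.   61.3 148.2] box [46.7 -0.4] jawdeg 76.55 tilt x.z -24.32 y.z 0.11 w 15.2 F [-0.5  0.4  0.3]
 rack near low [-17.5  -0.   47.5]  far low [164.7  -0.7 129.9]  tilt 24.3 yaw -0.20
 bar top z at closed edge 42.4  tab back at z61: x [np.float64(67.4)]
```

View pics/sc20.png

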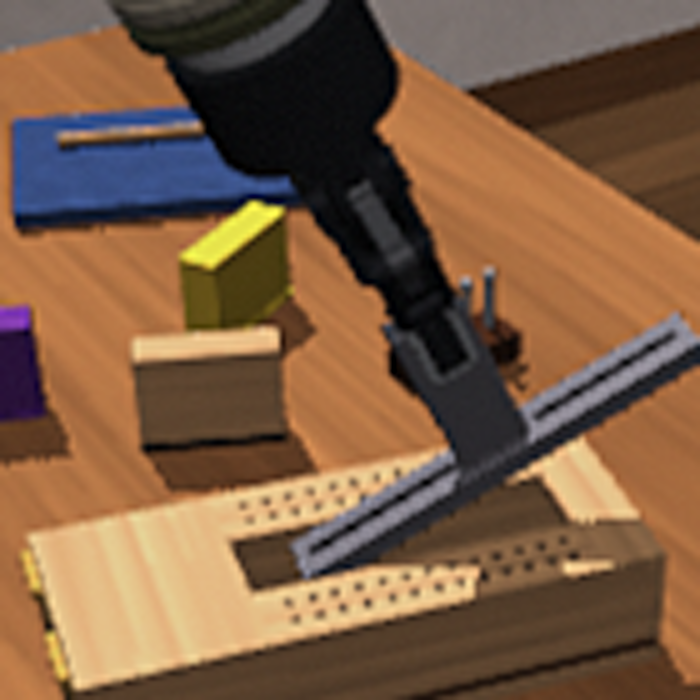

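View pics/tc20.png

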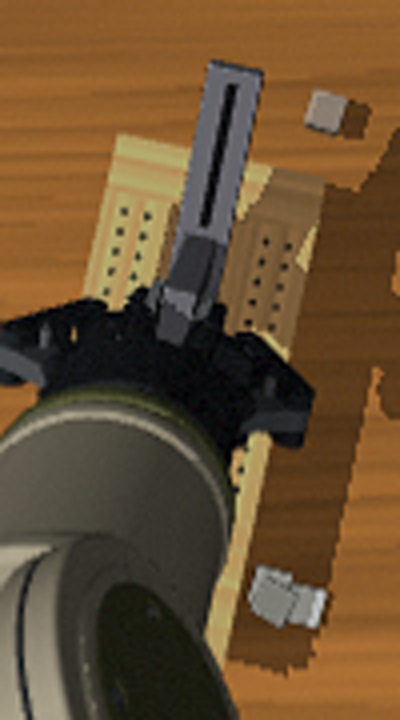

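Only the near end is still inside the slot, well clear of both edges. Lifting straight up about 100 mm.

Call:
step_arm --pt "-2 0 -4.5 0 0 0" --pt "-4.1 0 -9.1 0 0 0" --pt "-5 0 -11 0 0 0" --pt "-5 0 -11 0 0 0" --pt "-5 0 -11 0 0 0" --pt "-5 0 -11 0 0 0" --pt "-5 0 -11 0 0 0" --pt "-5 0 -11 0 0 0" --pt "-4.1 0 -9.1 0 0 0" --pt "-2 0 -4.5 0 0 0" --pt "0 0 0 0 0 0" --pt "0 0 0 0 0 0" --pt "0 0 0 0 0 0"

```text
clock: 27.78
position: [0.6162, 0.0615, 0.2578]
ee_rot: [0.114, 0.971, -0.023, 0.209]
ft_force: [0.4, -0.3, -0.1]
grip_width: 0.172
```

```bash
python3 - <<'E'
from look import *
rack()
snap("19")
crop("pics/top_19.png",215,230,315,330,6,"pics/tc21.png")
E
```

```text
t 27.77 pos [616.2  61.5 257.8] box [45.9 -0.5] jawdeg 76.59 tilt x.z -24.30 y.z 0.13 w 14.7 F [ 0.4 -0.3 -0.1]
 rack near low [-1.840e+01 -1.000e-01  1.572e+02]  far low [163.9  -0.7 239.5]  tilt 24.3 yaw -0.17
 bar top z at closed edge 152.5  tab back at z61: x [np.float64(116.1)]
```

View pics/side_19.png

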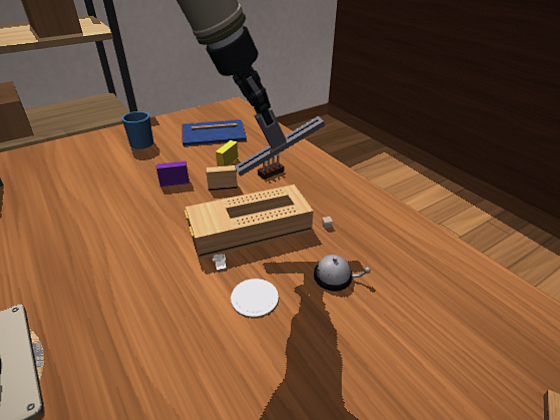

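View pics/top_19.png

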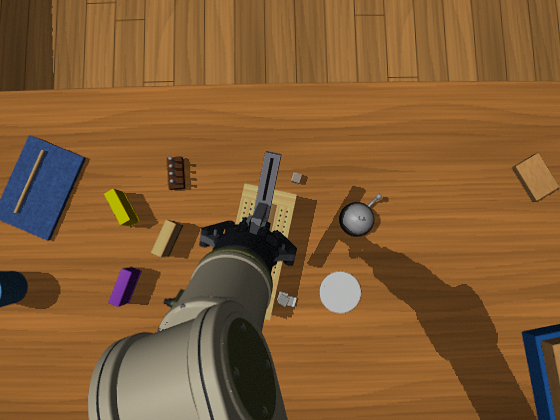

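View pics/tc21.png

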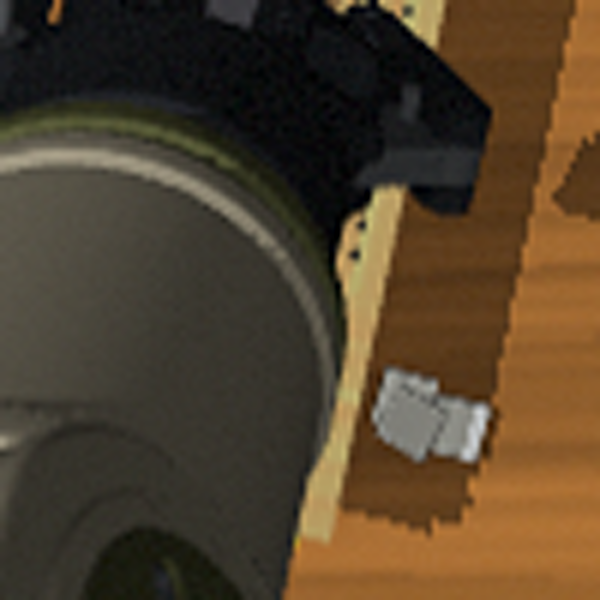

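The rack is out and lifted. Last checks: the near end's height from the side image, all three tiles, and that the bystanders haven't moved.

```bash
python3 - <<'E'
from look import *
o,v=ray("side",(238,173)); n=np.array([*ey,0]); s=((np.array([*C,0])-o)@n)/(v@n); print("near end z mm",((o+s*v)*1000).round(1),box(o+s*v))
crop("pics/side_19.png",195,235,255,285,12,"pics/sc22.png")
A=cv2.imread("pics/top_0.png").astype(int);B=cv2.imread("pics/top_19.png").astype(int)
for nm,(x0,y0,x1,y1) in dict(pegs=(165,155,186,190),die=(290,172,303,184)).items(): print(nm,abs(A-B)[y0:y1,x0:x1].mean().round(2))
A=cv2.imread("pics/side_0.png").astype(int);B=cv2.imread("pics/side_19.png").astype(int)
for nm,(x0,y0,x1,y1) in dict(bell=(312,250,376,292),die=(320,214,335,230)).items(): print(nm,abs(A-B)[y0:y1,x0:x1].mean().round(2))
E
```

```text
near end z mm [552.9  77.  155.7] [-19.4  -0. ]
pegs 7.12
die 11.6
bell 10.14
die 4.42
```

View pics/sc22.png

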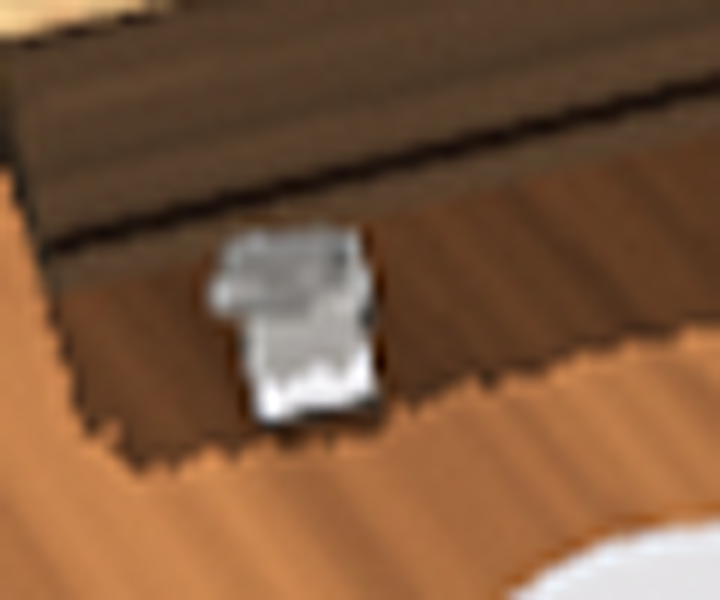

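```bash
python3 - <<'E'
from look import *
def z(f,x0,y0,x1,y1): return cv2.resize(cv2.imread(f)[y0:y1,x0:x1],(260,200),interpolation=cv2.INTER_CUBIC)
rows=[]
for f0,f1,bx in(("top_0","top_19",(160,150,212,190)),("top_0","top_19",(285,168,311,188)),):
    rows.append(np.hstack([z(f"pics/{f0}.png",*bx),z(f"pics/{f1}.png",*bx),z("pics/top_9.png",270,285,302,310)]))
bx=(310,245,380,299);rows[1][:,520:]=z("pics/side_9.png",205,247,237,272)
rows.append(np.hstack([z("pics/side_0.png",*bx),z("pics/side_19.png",*bx),z("pics/side_19.png",180,180,320,288)]))
cv2.imwrite("pics/chk.png",np.vstack(rows)[:600])
E
```

```text
(no output)
```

View pics/chk.png

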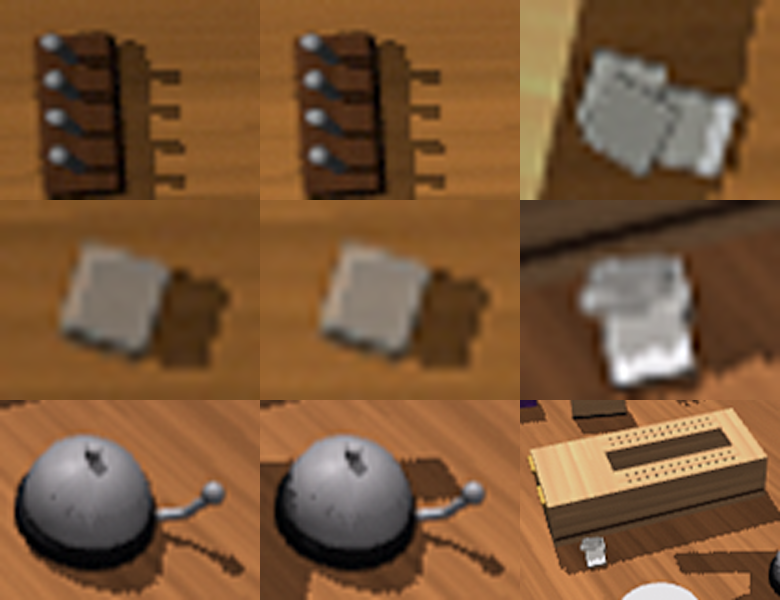

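Three tiles show in the pile: one on top, one peeking out under it and one to the right. The pegs, die and bell haven't moved, and the box top and slot are empty. Handing in.

```bash
python3 - <<'E'
from look import *
state(); print(manip.hand_in())
E
```

```text
t 27.88 pos [616.3  61.5 257.9] box [45.9 -0.5] jawdeg 76.59 tilt x.z -24.30 y.z 0.13 w 14.6 F [ 0.3  0.4 -0.6]
the job is handed in; nothing more can be done
None
```

I did the whole job in the order asked and handed it in at 27.9 s; no verdict was reported.

- **Tiles:** I wiped all three off the −y side of the closed end in one stroke with the wooden block, and none went into the box. They lie on the shelf beside the box, one of them on top of another. I could make out all three, though one is mostly hidden under the top one.
- **Block:** it stands on the shelf within about 5 mm of where it started. Setting it down, one 3 mm push read 47 N at the wrist. That force went through the block, and I released it at once.
- **Rack:** I gripped it by the tab, slid it back about 20 mm, tilted it 24° and drew it out along its length. Wrist force stayed under 2 N in every reading. I left it held still, with its lowest point at z ≈ 156 mm in the side picture and 157 mm from the arm's pose. That is about 95 mm above the box top, and it touches nothing else.
- **Bystanders:** the pegs, die and bell look unmoved when the first and last pictures are compared. The plain pixel difference was not zero (about 4 to 12 grey levels); in the enlarged crops I could see only changed shadows and lighting.
- **Calibration:** heights measured from the two views came out 1 to 3 mm below the stated ones, about the stated calibration error.

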